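Hook a display bin into a counter slatwall and stock it with the harmonica

TASK

Hang the empty dark wooden bin in the middle of the upper groove of the leaning slatwall board: tilt its front up, feed its two steel hooks into the groove, then rotate the front down until the bin is fully seated with its floor level, and let go. Then lay the harmonica flat inside the hanging bin. Drop nothing, and leave everything else on the shelf where it is.

Things in the scene. Friction and masses are not known exactly. Their poses are not given: they have to be found in the camera images.
- board: Fixed, freestanding slatwall board, white slats, 260 mm wide, 40 thick. Origin: on the shelf at the foot of its face, mid width. z up, y along width and grooves; the face looks to -x and leans back 20 deg (top towards +x), 250 mm up the slope. Two level grooves cross it, mouths 60-84 and 170-194 mm up the slope; the upper is used. Foot and struts are behind.
- groove (a point): Middle of the front lower edge of the upper groove's mouth: (58, 0, 160) mm in the board's frame, axes as the board's. The mouth is 24 mm high up the slope; the groove is T-shaped: slat lips 5 mm thick above and below the mouth, behind them a cavity reaching 34 mm in from the face, 10 mm below the mouth's lower edge and 14 mm above its upper edge.
- groove_top (a point): Middle of the mouth's upper edge, 24 mm up the slope from groove. Path of bin_hook in mm (out along the face's normal, up the slope) from groove: bin front tilted up 35 deg at (40,-17), (33,-17), straight to (13,10); straight to (2,3) while turning down evenly to 0 deg; then (0.5,0) and let go. Some 2 mm are free all round. Below about 25 deg of tilt the lips cannot enter.
- bin: Dark wooden bin, 190 mm wide (y), 0.28 kg (varies), standing upright on the shelf. Origin: in its underside, mid width; z up, front at -x, hooks at the back (+x). Back plate 5 mm thick leans back 20 deg: rear face from x=34, z=0 mm, 75 mm up the slope. Front 9 mm thick leans outwards 30 deg: inner face through x=-38, z=0; 35 mm high, its middle tab 67 mm high. End walls 34 mm high.
- bin_floor (a point): On the inner floor, at (-4, 0, 5) mm in the bin's frame, axes as the bin's. The floor is 5 mm thick; inside it runs from x=-38 to +29 mm and is 180 mm long (y), wider upwards as front and back slope away.
- bin_hook (a point): Mid width, where the undersides of the hooks' shelves meet the back plate's rear face: (56.6, 0, 62.0) mm in the bin's frame, axes as the bin's. Seated, it coincides with groove, the bin's axes parallel to the board's, floor level: the shelves rest on the mouth's lower edge, the lips are behind the slat above, the plate lies on the face. Once let go it sags front down up to 3 deg.
- bin_lip (a point): Midway between the tops of the two steel hooks' lips: (76.8, 0, 85.5) mm in the bin's frame. Hooks are 30 mm wide at y = -60 and +60 mm: a shelf 5 mm thick, square to the back plate, reaching 13 mm out from its rear face, underside 66 mm up the plate; at its end a lip 4 mm thick rising parallel to the plate, 29 mm high from the shelf's underside; 9 mm between lip and plate.
- bin_tab (a point): Where to pinch the front tab (70 mm wide, 9 mm thick): mid thickness, mid width, 18 mm below its top along the slope: (-71.9, 0, 49.7) mm in the bin's frame, axes as the bin's. Fingers parallel to the tab point down and 30 deg towards the bin's +x, and close square to it.
- harmonica: Chrome tremolo harmonica, a bar 150 mm long (its y), 28 mm wide (x), 28 mm high (z), 0.16 kg (varies), lying on the shelf. Origin: centre of its underside.
- bowl: Empty teal ceramic bowl, 124 mm across, 52 mm high; origin under its centre. Leave it.
- capo: Steel capo with lever lying flat, about 95 x 60 x 14 mm; origin under its centre. Leave it.
- shaker: Pineapple-shaped wooden shaker, standing, 68 mm across, 120 mm high; origin under its centre. Leave it.
- phone_stand: Matte black phone stand on a round foot 84 mm across, 150 mm high; origin under its foot. Leave it.
- wax_tin: Round aluminium tin, 72 mm across, 35 mm high; origin under its centre. Leave it.
- speaker: Grey cylindrical portable speaker, 76 mm across, 101 mm high; origin under its centre. Leave it.
Not all that is in view belongs to the job. Of the things that look like the bin, the larger one is meant.

How it is judged:
By the outcome, as a careful person would: the job done as asked, in the order asked, and still so for the second after the job is handed in, with the robot touching nothing.
It also fails if it takes over 64 s, if anything falls off the work surface, if the arm or the gripper's body presses on something with over 40 N, if the wrist force passes 120 N, or if a joint passes its speed limit or range.

ROBOT

A 7-joint arm with a two-finger parallel gripper is mounted at the origin on the work surface. World frame = base frame: x ahead of the robot, y to its left, z up, the work surface at z = 0. Lengths are in m, angles in rad, forces in N, time in s.
With the tool pointing down it reaches from about 0.4 to 0.85 m from the base axis. Payload 10.4 kg.
Tool frame: the origin (TCP) lies on the centre line of the jaws, within the pads' length; the fingertips stand 11 mm ahead of it and the grasp point (between the pads) lies 8 mm behind it (manip.finger_overhang is the distance from the TCP to the fingertips, in m); z points along the fingers, y is the line along which they close (so a half turn about z gives the same grasp; the last joint's range is limited). The gripper opens to 85 mm and grips with 20 to 120 N. Pads are 22 mm wide; open, the fingers measure 114 mm over their backs; the gripper's body (76 mm by 85 mm) begins 54 mm behind the grasp point. The pads swing forward as they close: fully open they stand 13 mm farther back than shut.
Start: joints at [-1.318, 0.332, -0.065, 1.46, 0.022, 1.35, -0.088], TCP at [0.17, 0.601, 0.242] pointing down, gripper open.
Joint ranges: [-2.6, 2.6], [-0.5, 2.12], [-1.47, 1.34], [0.16, 2.42], [-1.27, 4.41], [0.06, 2.06], [-2.6, 2.6]. Speed limits (rad/s): [2.22, 2.22, 2.79, 2.79, 3.14, 3.14, 3.14].

INTERFACE

Orientations are given as a unit quaternion [x, y, z, w].
In Python, from workcell import manip, imaging, workorder gives the robot as it stands.
- The arm moves only by the tool jog_arm, never from a script. Its argument "deltas" is a list of rows, each an object with "gripper": the opening, from 0 (shut) to 1 (fully open); "offset": the shift along the tool's x, y, z in m, a list of three; "rotation": the turn, a rotation vector about the tool's x, y, z in degrees, a list of three. In form: [{"gripper": gripper, "offset": [tx, ty, tz], "rotation": [ax, ay, az]}, ...]. A call has 1 to 20 rows; each row shifts and turns the commanded pose from where the row before left it, along the tool's axes as they then stand; what a row does not reach is not made up. A row lasts 1/10 s, in which the tool goes at most 50 mm and 8.59 degrees, less where a joint would pass 70% of its speed; a pose out of reach is approached as far as the arm can. A call with a gripper value outside its range is refused whole. The fingers move at their own pace and stop on an object; "newtons" is the grip in N (left out, the last holds). Time passes only in rows, so rows that do not move let the fingers close. It gives the time, the measured TCP pose, the force, the opening and the grip force at its end, in the units of the state.
- manip.get_obs(): the state, without advancing time (a new reading comes with each control period).
- imaging.camera(name): name is "side" or "top"; returns the picture (480x640x3 uint8, blue, green, red); there is no depth.
- imaging.camera_model(name): a dict with "camera_matrix" (3x3 intrinsics, pixels), "world_to_cam" (4x4, takes a point from world to camera coordinates). Camera axes: x right, y up, looking along -z (the intrinsics and any distortion apply to the point x, -y, -z); pixel columns grow to the right and rows downward; lengths in m; the calibration is good to about 2 mm. A picture is of the moment at which its call begins. camera_model takes no time and is no camera call.
- workorder.hand_in(): hands the job in; it is judged then, once.
The state is a dict: "clock": time; "joint_pos": joint angles; "joint_velocities": joint speeds; "tau": joint torques, N m; "position": TCP position; "ee_rot": TCP orientation; "ft_force": force on the tool from outside, world axes, zero at the start; "torque": the same for the moment, N m; "grip_width": opening from 0.0 (shut) to 1.0 (fully open); "grasp_force": force on a finger pad.
Only numpy, scipy, OpenCV 4.12 (cv2) and the standard library are available. Lean on these libraries where they do the work, as an engineer would, in place of code of your own. Each camera call takes 0.05 s, during which the arm holds its last target. There are 200 camera calls.

## Working session

There is one attempt and no reset: what is moved stays moved. The work goes in short steps, Python scripts to look and compute and a tool call to move; the robot and the scene stay as the last step left them, time stands still between calls to the robot, and variables do not carry over. Pictures are saved under pics/ and viewed, at most 13 in all, crops included, and the job is handed in when it is done.

Besides the shell and the picture viewer there is one more tool, called after "Request:" in YAML: its name, and indented under it one key for each argument. jog_arm: Moves the arm, as the interface text tells. Its arguments: {"type":"object","properties":{"deltas":{"type":"array","items":{"type":"object","properties":{"gripper":{"type":"number"},"offset":{"type":"array","items":{"type":"number"}},"rotation":{"type":"array","items":{"type":"number"}}}}},"newtons":{"type":"number"}},"required":["deltas"]}

```bash
ls; mkdir -p pics
python3 - <<'E'
from workcell import manip, imaging
import cv2,numpy as np
for n in ("side","top"):
    cv2.imwrite(f"pics/{n}0.png",imaging.camera(n)); m=imaging.camera_model(n)
    print(n,{k:np.round(np.array(v),4).tolist() for k,v in m.items()})
print(manip.get_obs(), manip.finger_overhang)
E
```

```text
pics
side {'camera_matrix': [[521.3206, 0.0, 306.2197], [0.0, 521.3206, 240.2159], [0.0, 0.0, 1.0]], 'world_to_cam': [[0.9972, -0.0742, -0.0011, -0.4969], [0.0524, 0.6938, 0.7183, -0.0933], [-0.0526, -0.7164, 0.6958, -1.2727], [0.0, 0.0, 0.0, 1.0]]}
top {'camera_matrix': [[582.4855, 0.0, 318.9077], [0.0, 582.4855, 240.9278], [0.0, 0.0, 1.0]], 'world_to_cam': [[-0.0254, -0.9997, 0.0003, -0.0108], [0.996, -0.0253, 0.0856, -0.5017], [-0.0856, 0.0024, 0.9963, -1.5681], [0.0, 0.0, 0.0, 1.0]]}
{'clock': 0.1, 'joint_pos': array([-1.31762396,  0.33279027, -0.06470359,  1.46082148,  0.02162849,
        1.34991876, -0.08845954]), 'joint_velocities': array([-0.00144858, -0.00227312,  0.00033831, -0.00296641, -0.00025407,
       -0.00080846, -0.00051156]), 'tau': array([ 2.00682211e-03, -6.26741052e+01,  4.95231897e-02, -3.92430246e+01,
        1.63453014e-02,  6.89198409e-03,  3.49008826e-05]), 'position': array([0.17010527, 0.60108199, 0.24162412]), 'ee_rot': array([ 1.37415683e-01,  9.90513273e-01, -6.19185042e-04, -4.42382274e-05]), 'ft_force': array([ 0.02542386, -0.24427024,  0.2359166 ]), 'torque': array([ 0.00601436, -0.01553633, -0.00209291]), 'grasp_force': 0.0, 'grip_width': 1.002951477288273} 0.011
```

View pics/side0.png

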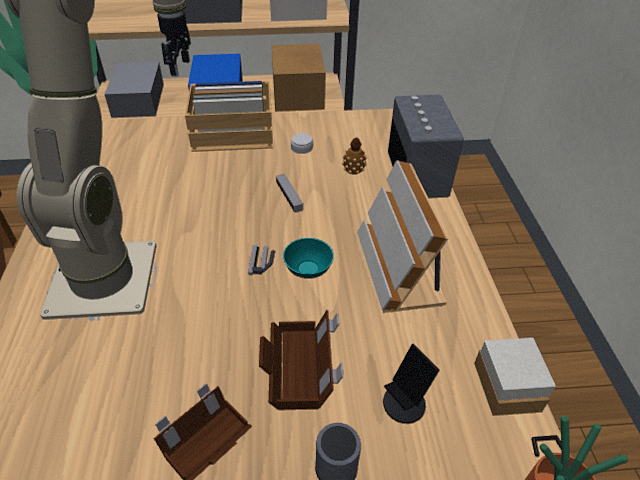

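View pics/top0.png

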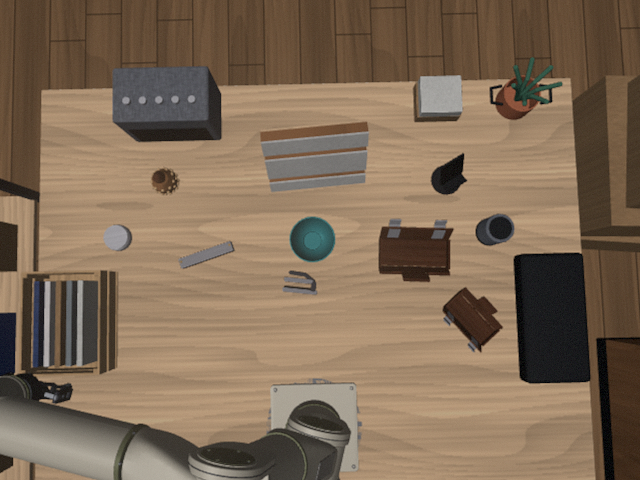

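The top view shows the larger dark bin at (415,253) and a smaller lookalike at (472,320). In the side view they are at (300,362) and (202,435). The harmonica is the grey bar at top (207,254), side (290,192). The capo at top (300,283) has a lever and isn't a bar. The board is at top (315,157). I choose the larger bin, with its tab facing the robot and its hooks toward +x, and will check it in close crops.

```bash
cat > h.py <<'E'
import numpy as np, cv2
from workcell import manip, imaging
from scipy.spatial.transform import Rotation as R
M={n:imaging.camera_model(n) for n in("side","top")}
def ray(n,uv):
    K=np.array(M[n]["camera_matrix"]);T=np.array(M[n]["world_to_cam"])
    d=np.linalg.inv(K)@[uv[0],uv[1],1]; d=np.array([d[0],-d[1],-d[2]])
    return -T[:3,:3].T@T[:3,3], T[:3,:3].T@d
def onz(n,uv,z):
    o,d=ray(n,uv); return o+d*(z-o[2])/d[2]
def two(a,b):
    o1,d1=ray("side",a);o2,d2=ray("top",b)
    s=np.linalg.lstsq(np.c_[d1,-d2],o2-o1,rcond=None)[0]
    p,q=o1+d1*s[0],o2+d2*s[1]; return (p+q)/2,np.linalg.norm(p-q)
def proj(n,p):
    K=np.array(M[n]["camera_matrix"]);T=np.array(M[n]["world_to_cam"])
    c=(T[:3,:3]@np.atleast_2d(p).T).T+T[:3,3]; c=c*[1,-1,-1]
    u=(K@c.T).T; return u[:,:2]/u[:,2:]
E
python3 - <<'E'
import cv2,numpy as np
from h import *
t=cv2.imread("pics/top0.png");s=cv2.imread("pics/side0.png")
def crop(im,x,y,w,h,k): return cv2.resize(im[y:y+h,x:x+w],None,fx=k,fy=k,interpolation=cv2.INTER_CUBIC)
cv2.imwrite("pics/c1.png",crop(t,250,110,220,180,3.5))
cv2.imwrite("pics/c2.png",crop(s,245,155,210,265,2.26))
for n,uv,z in(("top",(415,253),.03),("top",(207,254),.028),("top",(315,188),0.)): print(onz(n,uv,z).round(3))
E
```

```text
[ 0.461 -0.283  0.03 ]
[0.473 0.281 0.028]
[ 0.651 -0.016  0.   ]
```

View pics/c1.png

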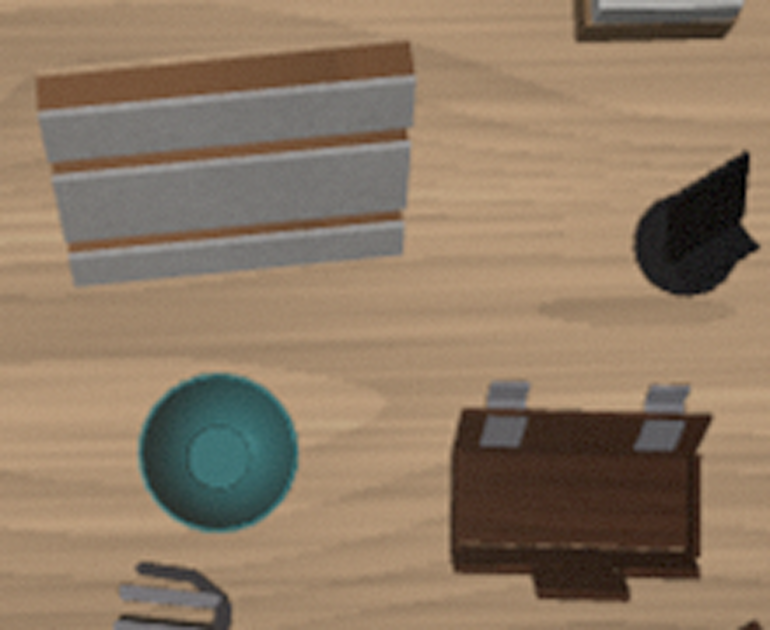

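View pics/c2.png

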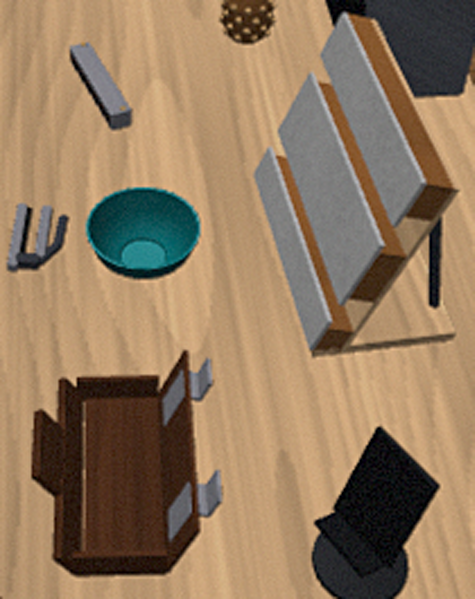

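The crops confirm the larger bin. Its tab's top edge is at about top-px (416,281), and its steel hooks face the board. The board stands at the upper left, yawed a few degrees.

```bash
cat >> h.py <<'E'
def kabsch2(local,world):
    a=np.array(local)[:,:2];b=np.array(world)[:,:2];am,bm=a.mean(0),b.mean(0)
    H=(a-am).T@(b-bm); th=np.arctan2(H[0,1]-H[1,0],H[0,0]+H[1,1])
    c,s=np.cos(th),np.sin(th); Rm=np.array([[c,-s],[s,c]]); t=bm-Rm@am
    return t,th,np.linalg.norm((Rm@a.T).T+t-b,axis=1)
E
python3 - <<'E'
from h import *
c1=lambda p:((p[0]+.5)/3.5-.5+250,(p[1]+.5)/3.5-.5+110)
c2=lambda p:((p[0]+.5)/2.26-.5+245,(p[1]+.5)/2.26-.5+155)
s20,c20=np.sin(np.radians(20)),np.cos(np.radians(20))
def fit(name,L,P,n,c):
    L=np.array(L)/1000; W=[onz(n,c(p),l[2]) for p,l in zip(P,L)]
    t,th,r=kabsch2(L,W); print(name,n,t.round(4),np.degrees(th).round(2),(r*1000).round(1))
b=lambda u,y:(u*s20,y,u*c20)
fit("board",[b(0,130),b(0,-130),b(250,130),b(250,-130),b(170,130),b(170,-130),b(194,130),b(194,-130)],
 [(76,286),(404,256),(40,112),(415,77),(54,178),(410,143),(52,164),(407,129)],"top",c1)
fit("board",[b(0,-130),b(250,130),b(250,-130)],[(313,354),(347,14),(420,195)],"side",c2)
fit("bin",[(-84.5,35,62.5),(-84.5,-35,62.5),(78.7,75,84.8),(78.7,45,84.8),(78.7,-45,84.8),(78.7,-75,84.8),(59.7,95,70.5),(59.7,-95,70.5)],
 [(537,598),(628,600),(490,382),(529,382),(650,385),(690,385),(462,410),(712,415)],"top",c1)
fit("bin",[(59.7,95,70.5),(59.7,-95,70.5),(78.7,75,84.8),(78.7,-75,84.8)],[(187,351),(201,517),(212,361),(221,505)],"side",c2)
im=cv2.imread("pics/top0.png")[235:275,170:245]; hsv=cv2.cvtColor(im,cv2.COLOR_BGR2HSV)
m=(hsv[...,1]<70).astype(np.uint8)*255
c=max(cv2.findContours(m,0,2)[0],key=cv2.contourArea); r=cv2.minAreaRect(c); bp=cv2.boxPoints(r)+[170,235]
W=np.array([onz("top",p,.028) for p in bp]); print(r,W.round(4).tolist(),W.mean(0).round(4))
print(proj("side",W).round(0).tolist())
E
```

```text
board top [ 0.6488 -0.0252] 4.12 [5.7 4.8 1.2 0.8 1.7 1.1 5.1 5.9]
board side [ 0.6472 -0.0309] 3.1 [13.8  3.1 12.6]
bin top [ 0.4681 -0.2819] -2.75 [1.9 2.2 0.7 0.7 0.4 0.5 1.9 1.3]
bin side [ 0.4663 -0.283 ] -3.26 [ 2.6 12.5  5.3  5.3]
((35.53120422363281, 19.434980392456055), (11.117531776428223, 56.30162048339844), 70.64100646972656) [[0.4626, 0.3619, 0.028], [0.5098, 0.2173, 0.028], [0.4809, 0.2077, 0.028], [0.434, 0.352, 0.028]] [0.4718 0.2847 0.028 ]
[[285.0, 172.0], [305.0, 202.0], [294.0, 205.0], [275.0, 174.0]]
```

Run:
```python
from h import *
t=cv2.imread("pics/top0.png");s=cv2.imread("pics/side0.png")
g=cv2.cvtColor(t,6)
for col in(280,315,350): print(col,[(v,int(t[v,col,0]),int(t[v,col,2])) for v in range(122,196)])
# predicted rows for given pose
s20,c20=np.sin(np.radians(20)),np.cos(np.radians(20))
Rz=R.from_euler('z',4.1,degrees=True).as_matrix()
P=lambda u,y,n=0:Rz@np.array([u*s20-n*c20,y,u*c20+n*s20])+[.6488,-.0252,0]
for y in(.13,0,-.13):
  print(y,{u:(proj("top",P(u/1000,y)).round(1).tolist()[0],proj("side",P(u/1000,y)).round(1).tolist()[0]) for u in(0,60,84,170,194,250)})
cv2.imwrite("pics/c3.png",cv2.resize(s[155:315,350:450],None,fx=3.7,fy=3.7,interpolation=cv2.INTER_CUBIC))
```

```text
280 [(122, 106, 159), (123, 109, 163), (124, 107, 161), (125, 101, 154), (126, 102, 150), (127, 103, 152), (128, 114, 171), (129, 101, 160), (130, 72, 132), (131, 59, 120), (132, 56, 117), (133, 61, 123), (134, 59, 120), (135, 59, 120), (136, 58, 119), (137, 61, 121), (138, 56, 118), (139, 87, 133), (140, 139, 153), (141, 145, 148), (142, 120, 126), (143, 112, 117), (144, 116, 120), (145, 116, 120), (146, 113, 119), (147, 115, 119), (148, 117, 120), (149, 115, 119), (150, 113, 119), (151, 115, 120), (152, 117, 120), (153, 119, 120), (154, 100, 120), (155, 67, 116), (156, 54, 116), (157, 51, 117), (158, 121, 143), (159, 150, 155), (160, 131, 134), (161, 116, 120), (162, 117, 122), (163, 120, 126), (164, 120, 125), (165, 119, 124), (166, 119, 124), (167, 117, 122), (168, 114, 117), (169, 116, 120), (170, 116, 121), (171, 113, 118), (172, 115, 119), (173, 115, 120), (174, 111, 115), (175, 114, 119), (176, 118, 122), (177, 114, 122), (178, 81, 119), (179, 59, 124), (180, 50, 118), (181, 126, 144), (182, 146, 150), (183, 124, 127), (184, 119, 122), (185, 118, 121), (186, 116, 120), (187, 
[... 2644 characters left out ...]
{0: ([271.7, 193.3], [356.5, 235.4]), 60: ([269.3, 182.3], [365.7, 218.8]), 84: ([268.3, 177.7], [369.5, 211.8]), 170: ([264.5, 160.0], [384.0, 185.7]), 194: ([263.4, 154.8], [388.3, 178.0]), 250: ([260.6, 141.8], [398.6, 159.4])}
0 {0: ([318.2, 188.9], [367.7, 271.3]), 60: ([317.4, 177.7], [378.0, 254.4]), 84: ([317.1, 173.0], [382.2, 247.4]), 170: ([315.9, 155.1], [398.4, 220.9]), 194: ([315.5, 149.8], [403.2, 213.0]), 250: ([314.6, 136.7], [414.8, 193.9])}
-0.13 {0: ([364.5, 184.4], [380.7, 312.6]), 60: ([365.4, 173.1], [392.2, 295.8]), 84: ([365.7, 168.4], [397.0, 288.8]), 170: ([367.1, 150.2], [415.3, 262.0]), 194: ([367.5, 144.8], [420.7, 254.0]), 250: ([368.5, 131.5], [433.9, 234.6])}
```

View pics/c3.png

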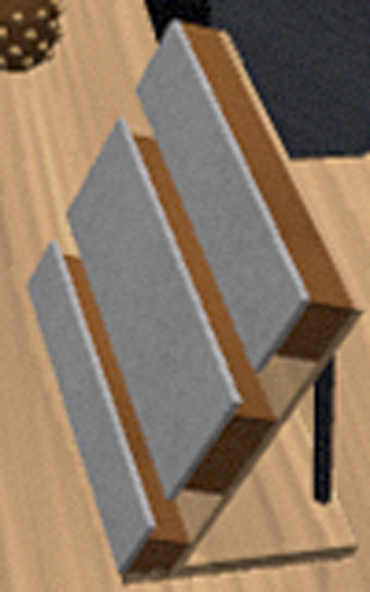

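```bash
cat >> h.py <<'E'
from scipy.linalg import logm,expm
def T(p,Rm):
    A=np.eye(4);A[:3,:3]=Rm;A[:3,3]=p;return A
def now():
    o=manip.get_obs(); return T(o["position"],R.from_quat(o["ee_rot"]).as_matrix()),o
def toolR(yaw,fwd): # fwd: deg from straight down towards +x; y_tool forward
    a=np.radians(fwd); z=[np.sin(a),0,-np.cos(a)];y=[np.cos(a),0,np.sin(a)]
    return R.from_euler('z',yaw,degrees=True).as_matrix()@np.c_[[0,1,0],y,z]
def twist(A,B,N):
    D=expm(np.real(logm(np.linalg.inv(A)@B))/N)
    print(N,"rows off",D[:3,3].round(4).tolist(),"rot",R.from_matrix(D[:3,:3]).as_rotvec(degrees=True).round(2).tolist())
def row(A,off,rot,N=1):
    for _ in range(N): A=A@T(off,R.from_rotvec(rot,degrees=True).as_matrix())
    return A
def bz(yaw): return R.from_euler('z',yaw,degrees=True).as_matrix()
BIN=np.array([.4672,-.2825,0]);BY=-2.9
BRD=np.array([.648,-.027,0]);DY=4.1
E
python3 - <<'E'
from h import *
A,o=now()
g=BIN+bz(BY)@[-.0719,0,.0497]; r=toolR(BY,30); tcp=g+.008*r[:,2]
print(tcp)
pre=tcp-.10*r[:,2]; print(pre)
C=T([pre[0],pre[1],.2],toolR(BY,0)); twist(A,C,20)
twist(C,T(pre,r),6)
E
```

```text
[ 0.39938696 -0.27906474  0.0427718 ]
[ 0.34945099 -0.27653509  0.12937434]
20 rows off [-0.0434, -0.0212, 0.0021] rot [-0.0, 0.0, 3.86]
6 rows off [-0.0, -0.0026, 0.0116] rot [-5.0, 0.0, 0.0]
```

Request:
jog_arm:
  deltas:
    - {"gripper": 0.5,"offset": [-0.0434,-0.0212,0.0021],"rotation": [0,0,3.86]}
    - {"gripper": 0.5,"offset": [-0.0434,-0.0212,0.0021],"rotation": [0,0,3.86]}
    - {"gripper": 0.5,"offset": [-0.0434,-0.0212,0.0021],"rotation": [0,0,3.86]}
    - {"gripper": 0.5,"offset": [-0.0434,-0.0212,0.0021],"rotation": [0,0,3.86]}
    - {"gripper": 0.5,"offset": [-0.0434,-0.0212,0.0021],"rotation": [0,0,3.86]}
    - {"gripper": 0.5,"offset": [-0.0434,-0.0212,0.0021],"rotation": [0,0,3.86]}
    - {"gripper": 0.5,"offset": [-0.0434,-0.0212,0.0021],"rotation": [0,0,3.86]}
    - {"gripper": 0.5,"offset": [-0.0434,-0.0212,0.0021],"rotation": [0,0,3.86]}
    - {"gripper": 0.5,"offset": [-0.0434,-0.0212,0.0021],"rotation": [0,0,3.86]}
    - {"gripper": 0.5,"offset": [-0.0434,-0.0212,0.0021],"rotation": [0,0,3.86]}
    - {"gripper": 0.5,"offset": [-0.0434,-0.0212,0.0021],"rotation": [0,0,3.86]}
    - {"gripper": 0.5,"offset": [-0.0434,-0.0212,0.0021],"rotation": [0,0,3.86]}
    - {"gripper": 0.5,"offset": [-0.0434,-0.0212,0.0021],"rotation": [0,0,3.86]}
    - {"gripper": 0.5,"offset": [-0.0434,-0.0212,0.0021],"rotation": [0,0,3.86]}
    - {"gripper": 0.5,"offset": [-0.0434,-0.0212,0.0021],"rotation": [0,0,3.86]}
    - {"gripper": 0.5,"offset": [-0.0434,-0.0212,0.0021],"rotation": [0,0,3.86]}
    - {"gripper": 0.5,"offset": [-0.0434,-0.0212,0.0021],"rotation": [0,0,3.86]}
    - {"gripper": 0.5,"offset": [-0.0434,-0.0212,0.0021],"rotation": [0,0,3.86]}
    - {"gripper": 0.5,"offset": [-0.0434,-0.0212,0.0021],"rotation": [0,0,3.86]}
    - {"gripper": 0.5,"offset": [-0.0434,-0.0212,0.0021],"rotation": [0,0,3.86]}

```text
clock: 2.1
position: [0.3474, -0.2771, 0.2002]
ee_rot: [0.726, 0.687, 0.0, 0.0]
ft_force: [1.8, 0.1, 0.1]
grip_width: 0.497
grasp_force: 0.0
```

Request:
jog_arm:
  deltas:
    - {"gripper": 0.5,"offset": [0,-0.0026,0.0116],"rotation": [-5,0,0]}
    - {"gripper": 0.5,"offset": [0,-0.0026,0.0116],"rotation": [-5,0,0]}
    - {"gripper": 0.5,"offset": [0,-0.0026,0.0116],"rotation": [-5,0,0]}
    - {"gripper": 0.5,"offset": [0,-0.0026,0.0116],"rotation": [-5,0,0]}
    - {"gripper": 0.5,"offset": [0,-0.0026,0.0116],"rotation": [-5,0,0]}
    - {"gripper": 0.5,"offset": [0,-0.0026,0.0116],"rotation": [-5,0,0]}
    - {"gripper": 0.5,"offset": [0,0,0],"rotation": [0,0,0]}
    - {"gripper": 0.5,"offset": [0,0,0],"rotation": [0,0,0]}

```text
clock: 2.9
position: [0.3481, -0.2755, 0.13]
ee_rot: [0.701, 0.665, 0.178, 0.187]
ft_force: [0.2, -0.6, 0.7]
grip_width: 0.499
grasp_force: 0.0
```

Run:
```python
from h import *
A,o=now(); print(A.round(4).tolist(),o["clock"],o["joint_pos"].round(2),o["grip_width"])
g=BIN+bz(BY)@[-.0719,0,.0497]; r=toolR(BY,30); tcp=g+.008*r[:,2]
twist(A,T(tcp-.02*r[:,2],r),4)
twist(A,T(tcp,r),5)
im=imaging.camera("side"); 
print(proj("side",[A[:3,3],tcp]).round(0))
cv2.imwrite("pics/s1.png",cv2.resize(im[250:430,180:400],None,fx=3.3,fy=3.3,interpolation=cv2.INTER_CUBIC))
```

```text
[[0.0531, 0.8657, 0.4977, 0.3481], [0.9986, -0.0464, -0.0258, -0.2755], [0.0008, 0.4983, -0.867, 0.13], [0.0, 0.0, 0.0, 1.0]] 2.9 [-0.23 -0.48  0.93  2.4   0.11  0.62  0.6 ] 0.49948275749868676
4 rows off [-0.0002, 0.0003, 0.0203] rot [-0.03, 0.01, -0.04]
5 rows off [-0.0002, 0.0002, 0.0202] rot [-0.02, 0.01, -0.03]
[[239. 330.]
 [268. 355.]]
```

View pics/s1.png

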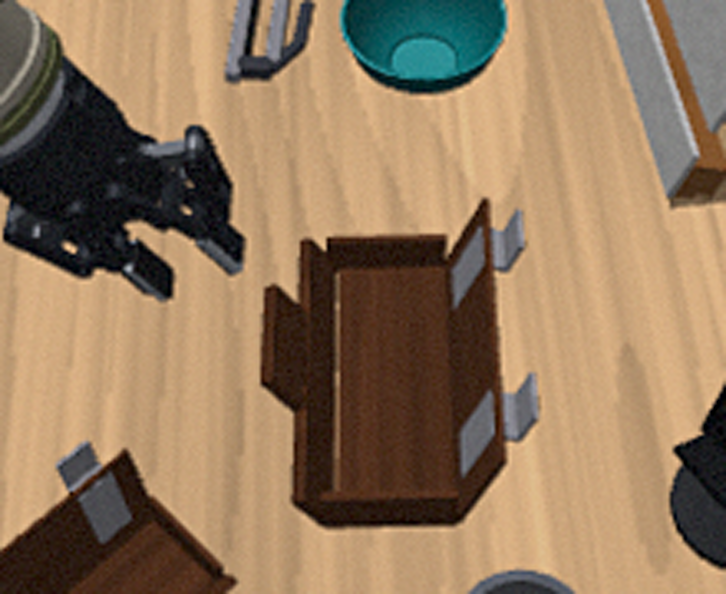

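The open gripper points at the tab (tab's far top corner around side-px (262,337)) and is clear of everything. I'll go in along the tool axis and grip.

Request:
jog_arm:
  deltas:
    - {"gripper": 0.5,"offset": [-0.0002,0.0002,0.0202],"rotation": [0,0,0]}
    - {"gripper": 0.5,"offset": [-0.0002,0.0002,0.0202],"rotation": [0,0,0]}
    - {"gripper": 0.5,"offset": [-0.0002,0.0002,0.0202],"rotation": [0,0,0]}
    - {"gripper": 0.5,"offset": [-0.0002,0.0002,0.0202],"rotation": [0,0,0]}
    - {"gripper": 0.5,"offset": [-0.0002,0.0002,0.0202],"rotation": [0,0,0]}
    - {"gripper": 0.5,"offset": [0,0,0],"rotation": [0,0,0]}
    - {"gripper": 0.5,"offset": [0,0,0],"rotation": [0,0,0]}

```text
clock: 3.65
position: [0.3805, -0.2681, 0.0609]
ee_rot: [0.701, 0.67, 0.178, 0.169]
ft_force: [-0.8, -0.3, 0.4]
grip_width: 0.501
grasp_force: 0.0
```

Request:
jog_arm:
  deltas:
    - {"gripper": 0.0,"offset": [0,0,0],"rotation": [0,0,0]}
    - {"gripper": 0.0,"offset": [0,0,0],"rotation": [0,0,0]}
    - {"gripper": 0.0,"offset": [0,0,0],"rotation": [0,0,0]}
    - {"gripper": 0.0,"offset": [0,0,0],"rotation": [0,0,0]}
    - {"gripper": 0.0,"offset": [0,0,0],"rotation": [0,0,0]}
    - {"gripper": 0.0,"offset": [0,0,0],"rotation": [0,0,0]}
  newtons: 80

```text
clock: 4.25
position: [0.382, -0.2678, 0.0622]
ee_rot: [0.701, 0.668, 0.181, 0.17]
ft_force: [1.5, 2.5, 10.2]
grip_width: 0.077
grasp_force: 78.2
```

Run:
```python
from h import *
A,o=now(); print(A.round(4).tolist(),o["clock"],o["joint_pos"].round(2),o["grip_width"],o["ft_force"].round(1),o["torque"].round(2),o["grasp_force"])
im=imaging.camera("top"); cv2.imwrite("pics/top_g.png",im)
cv2.imwrite("pics/tg.png",cv2.resize(im[200:310,330:490],None,fx=5,fy=5,interpolation=cv2.INTER_CUBIC))
```

```text
[[0.041, 0.8756, 0.4813, 0.382], [0.9988, -0.0484, 0.0029, -0.2678], [0.0259, 0.4806, -0.8765, 0.0622], [0.0, 0.0, 0.0, 1.0]] 4.25 [-0.54 -0.16  1.3   2.41 -0.44  0.46  1.1 ] 0.07677907567928953 [ 1.5  2.5 10.2] [ 0.48 -1.31  0.28] 78.15022155409679
```

The arm hit its fold limit (j4 2.41) and pinched only the top of the tab. I'll use this shallow pinch to slide the bin about 50 mm outward, then re-grip it deeper.

Request:
jog_arm:
  deltas:
    - {"gripper": 0,"offset": [0.0045,0.0053,0.0029],"rotation": [0,0,0]}
    - {"gripper": 0,"offset": [0.0045,0.0053,0.0029],"rotation": [0,0,0]}
    - {"gripper": 0,"offset": [0.0045,0.0053,0.0029],"rotation": [0,0,0]}
    - {"gripper": 0,"offset": [0.0045,0.0053,0.0029],"rotation": [0,0,0]}
    - {"gripper": 0,"offset": [0.0045,0.0053,0.0029],"rotation": [0,0,0]}
    - {"gripper": 0,"offset": [0.0045,0.0053,0.0029],"rotation": [0,0,0]}
    - {"gripper": 0,"offset": [0.0045,0.0053,0.0029],"rotation": [0,0,0]}
    - {"gripper": 0,"offset": [0.0045,0.0053,0.0029],"rotation": [0,0,0]}
    - {"gripper": 0,"offset": [0,0,0],"rotation": [0,0,0]}

```text
clock: 5.2
position: [0.4323, -0.2367, 0.0637]
ee_rot: [0.702, 0.667, 0.18, 0.172]
ft_force: [1.9, -6.6, 6.0]
grip_width: 0.078
grasp_force: 80.6
```

Run:
```python
from h import *
A,o=now(); print(A.round(4).tolist(),o["clock"],o["joint_pos"].round(2),o["grip_width"],o["ft_force"].round(1),o["torque"].round(2),o["grasp_force"])
im=imaging.camera("side"); cv2.imwrite("pics/side_g.png",im)
cv2.imwrite("pics/tg.png",cv2.resize(im[230:430,220:460],None,fx=3,fy=3,interpolation=cv2.INTER_CUBIC))
```

```text
[[0.0457, 0.8748, 0.4824, 0.4323], [0.9987, -0.0509, -0.0024, -0.2367], [0.0224, 0.4818, -0.876, 0.0637], [0.0, 0.0, 0.0, 1.0]] 5.2 [-0.69 -0.04  1.31  2.38 -0.64  0.43  1.12] 0.0782137509450211 [ 1.9 -6.6  6. ] [-1.2  -1.02 -0.95] 80.5832801386714
```

View pics/tg.png

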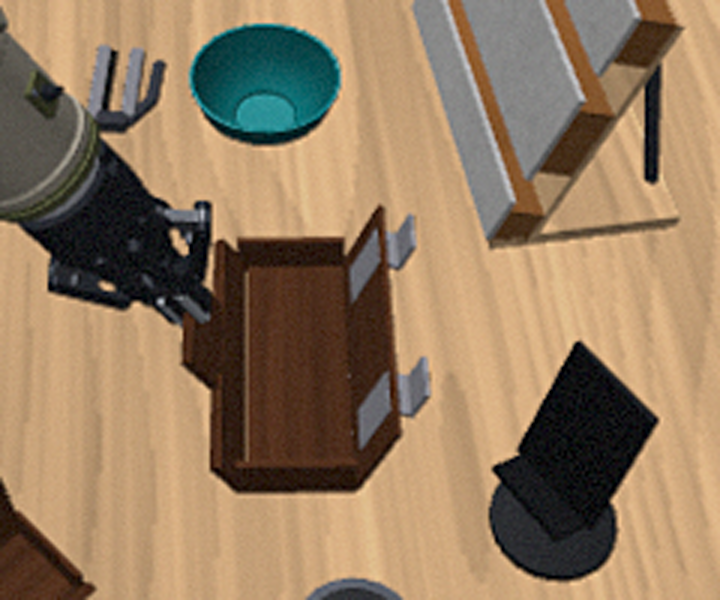

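The bin slid out upright and nothing else was touched. I'll release, rise, and re-measure it from its hooks.

Request:
jog_arm:
  deltas:
    - {"gripper": 0.8,"offset": [0,0,0],"rotation": [0,0,0]}
    - {"gripper": 0.8,"offset": [0,0,0],"rotation": [0,0,0]}
    - {"gripper": 0.8,"offset": [0,0,0],"rotation": [0,0,0]}
    - {"gripper": 0.8,"offset": [0,0,0],"rotation": [0,0,0]}
    - {"gripper": 0.8,"offset": [-0.003,0.005,-0.009],"rotation": [0,0,0]}
    - {"gripper": 0.8,"offset": [-0.003,0.005,-0.009],"rotation": [0,0,0]}
    - {"gripper": 0.8,"offset": [-0.003,0.005,-0.009],"rotation": [0,0,0]}
    - {"gripper": 0.8,"offset": [-0.003,0.005,-0.009],"rotation": [0,0,0]}
    - {"gripper": 0.8,"offset": [0,0,0],"rotation": [0,0,0]}

```text
clock: 6.15
position: [0.4304, -0.2472, 0.1034]
ee_rot: [0.702, 0.668, 0.18, 0.17]
ft_force: [0.3, -1.3, -0.4]
grip_width: 0.801
grasp_force: 0.0
```

```bash
cat >> h.py <<'E'
def hooks(im,roi,minA=15):
    x,y,w,h=roi; c=im[y:y+h,x:x+w]; hsv=cv2.cvtColor(c,cv2.COLOR_BGR2HSV)
    m=((hsv[...,1]<75)&(hsv[...,2]>70)).astype(np.uint8)
    n,l,s,ce=cv2.connectedComponentsWithStats(m)
    return sorted([(round(ce[i][0]+x,2),round(ce[i][1]+y,2),int(s[i][4]),(s[i][:4]+[x,y,0,0]).tolist()) for i in range(1,n) if s[i][4]>=minA])
E
python3 - <<'E'
from h import *
A,o=now(); print(A[:3,3].round(4),R.from_matrix(A[:3,:3]).as_rotvec(degrees=True).round(1),o["clock"],o["joint_pos"].round(2),o["grip_width"],o["ft_force"].round(1))
im=imaging.camera("top"); cv2.imwrite("pics/top_h.png",im)
im0=cv2.imread("pics/top0.png")
for i,roi in((im0,(375,210,90,40)),(im,(355,185,90,60))): print(*hooks(i,roi),sep="\n"); print()
E
```

```text
[ 0.4304 -0.2472  0.1034] [114.2 108.8  29.3] 6.15 [-0.45 -0.17  1.05  2.33 -0.28  0.5   0.79] 0.8014025473919015 [ 0.3 -1.3 -0.4]
(np.float64(393.3), np.float64(232.94), 108, [387, 229, 14, 9])
(np.float64(394.69), np.float64(222.22), 103, [389, 218, 13, 9])
(np.float64(437.91), np.float64(233.94), 103, [431, 230, 15, 9])
(np.float64(440.17), np.float64(223.52), 99, [434, 220, 14, 9])

(np.float64(381.78), np.float64(216.34), 117, [376, 212, 13, 10])
(np.float64(382.95), np.float64(205.54), 104, [377, 201, 13, 10])
(np.float64(426.42), np.float64(218.05), 108, [420, 214, 14, 10])
(np.float64(428.26), np.float64(207.36), 107, [422, 203, 14, 10])
```

Run:
```python
from h import *
a=[(393.3,232.94),(394.69,222.22),(437.91,233.94),(440.17,223.52)];b=[(381.78,216.34),(382.95,205.54),(426.42,218.05),(428.26,207.36)]
z=[.058,.075,.058,.075]
P=[onz("top",p,h) for p,h in zip(a,z)];Q=[onz("top",p,h) for p,h in zip(b,z)]
t,th,r=kabsch2(P,Q); yaw=BY+np.degrees(th)
bn=bz(np.degrees(th))@BIN+[t[0],t[1],0]; print("bin",bn.round(4),yaw,r*1000)
A,o=now()
for f in (30,27):
  r=toolR(yaw,f); g=bn+bz(yaw)@[-.0719,0,.0497]; tcp=g+.008*r[:,2]; print(tcp)
  pre=T(tcp-.045*r[:,2],r); twist(A,pre,3); twist(pre,T(tcp,r),4)
```

```text
bin [ 0.5117 -0.2525  0.    ] -3.60208109637252 [0.28630322 0.37656002 0.70029471 0.50571998]
[ 0.44394582 -0.24821088  0.0427718 ]
3 rows off [-0.0003, -0.0059, 0.0047] rot [-0.48, -0.63, 0.11]
4 rows off [-0.0, -0.0, 0.0112] rot [0.0, -0.0, 0.0]
[ 0.44357847 -0.24818775  0.04257195]
3 rows off [-0.0003, -0.0051, 0.0048] rot [0.52, -0.63, 0.12]
4 rows off [0.0, 0.0, 0.0112] rot [-0.0, 0.0, 0.0]
```

Request:
jog_arm:
  deltas:
    - {"gripper": 0.6,"offset": [-0.0003,-0.0059,0.0047],"rotation": [-0.48,-0.63,0.11]}
    - {"gripper": 0.6,"offset": [-0.0003,-0.0059,0.0047],"rotation": [-0.48,-0.63,0.11]}
    - {"gripper": 0.6,"offset": [-0.0003,-0.0059,0.0047],"rotation": [-0.48,-0.63,0.11]}
    - {"gripper": 0.6,"offset": [0,0,0.0112],"rotation": [0,0,0]}
    - {"gripper": 0.6,"offset": [0,0,0.0112],"rotation": [0,0,0]}
    - {"gripper": 0.6,"offset": [0,0,0.0112],"rotation": [0,0,0]}
    - {"gripper": 0.6,"offset": [0,0,0.0112],"rotation": [0,0,0]}
    - {"gripper": 0.6,"offset": [0,0,0],"rotation": [0,0,0]}

```text
clock: 7.0
position: [0.4359, -0.2448, 0.0444]
ee_rot: [0.706, 0.663, 0.173, 0.181]
ft_force: [-1.4, -0.4, -0.3]
grip_width: 0.6
grasp_force: 0.0
```

Run:
```python
from h import *
A,o=now(); print(A[:3,3].round(4),o["clock"],o["joint_pos"].round(2),o["ft_force"].round(1))
r=toolR(-3.6,30); tcp=np.array([.4439,-.2482,.0428]); twist(A,T(tcp,r),2)
```

```text
[ 0.4359 -0.2448  0.0444] 7.0 [-0.57  0.17  1.23  2.38 -1.06  0.49  1.47] [-1.4 -0.4 -0.3]
2 rows off [-0.0014, 0.0032, 0.0027] rot [-0.5, -0.15, -0.05]
```

Request:
jog_arm:
  deltas:
    - {"gripper": 0.5,"offset": [-0.0014,0.0032,0.0027],"rotation": [-0.5,-0.15,-0.05]}
    - {"gripper": 0.5,"offset": [-0.0014,0.0032,0.0027],"rotation": [-0.5,-0.15,-0.05]}
    - {"gripper": 0.5,"offset": [0,0,0],"rotation": [0,0,0]}

```text
clock: 7.3
position: [0.4444, -0.2483, 0.0448]
ee_rot: [0.704, 0.661, 0.179, 0.189]
ft_force: [0.6, 0.3, -0.2]
grip_width: 0.5
grasp_force: 0.0
```

Request:
jog_arm:
  deltas:
    - {"gripper": 0,"offset": [0,0,0],"rotation": [0,0,0]}
    - {"gripper": 0,"offset": [0,0,0],"rotation": [0,0,0]}
    - {"gripper": 0,"offset": [0,0,0],"rotation": [0,0,0]}
    - {"gripper": 0,"offset": [0,0,0],"rotation": [0,0,0]}
    - {"gripper": 0,"offset": [0,0,0],"rotation": [0,0,0]}
    - {"gripper": 0,"offset": [0,0,0],"rotation": [0,0,0]}
  newtons: 100

```text
clock: 7.9
position: [0.4448, -0.248, 0.0447]
ee_rot: [0.704, 0.661, 0.18, 0.189]
ft_force: [-0.1, 0.9, -2.6]
grip_width: 0.09
grasp_force: 97.6
```

Run:
```python
from h import *
A,o=now(); np.save("grip.npy",A); print(A[:3,3].round(4),R.from_matrix(A[:3,:3]).as_quat().round(3),o["clock"],o["joint_pos"].round(2),o["ft_force"].round(1),o["grip_width"])
im=imaging.camera("top"); cv2.imwrite("pics/top_i.png",im)
print(*hooks(im,(355,185,90,60)),sep="\n")
B=T([.5117,-.2525,0],bz(-3.6)); G=np.linalg.inv(A)@B
tab=(np.linalg.inv(B)@A)[:3,3]-.008*(np.linalg.inv(B)@A)[:3,2]
print("grasp pt in bin",tab.round(4), "tool tilt",np.degrees(np.arcsin(A[0,2])))
```

```text
[ 0.4448 -0.248   0.0447] [0.704 0.661 0.18  0.189] 7.9 [-0.51  0.18  1.17  2.38 -1.14  0.49  1.54] [-0.1  0.9 -2.6] 0.08961871869240076
(np.float64(381.64), np.float64(215.63), 118, [375, 211, 14, 10])
(np.float64(383.06), np.float64(204.96), 108, [377, 201, 13, 9])
(np.float64(426.34), np.float64(217.29), 116, [420, 213, 14, 10])
(np.float64(428.34), np.float64(206.88), 109, [422, 203, 14, 9])
grasp pt in bin [-0.0711  0.0003  0.0516] tool tilt 30.1897537789411
```

```bash
cat >> h.py <<'E'
import os
B0=T([.5133,-.2523,0],bz(-3.6))
if os.path.exists("grip.npy"): G=np.linalg.inv(np.load("grip.npy"))@B0
HOOK=np.array([.0566,0,.062])
s20,c20=np.sin(np.radians(20)),np.cos(np.radians(20))
def binpose(n,u,tilt,y=0,brd=None,dy=None):
    b=BRD if brd is None else brd; d=DY if dy is None else dy
    p=np.array([.058,y,.160])+np.array([-c20,0,s20])*n/1000+np.array([s20,0,c20])*u/1000
    Rm=bz(d)@R.from_euler('y',tilt,degrees=True).as_matrix()
    return T(b+bz(d)@p-Rm@HOOK,Rm)
def tool(B): return B@np.linalg.inv(G)
E
python3 - <<'E'
from h import *
A,o=now()
L=A.copy();L[2,3]+=.05
twist(A,L,3)
W=tool(T([.52,-.18,.15],bz(0)@R.from_euler('y',20,degrees=True).as_matrix()))
S=tool(binpose(90,-17,35))
twist(L,W,6); twist(W,S,8); print(W[:3,3],S[:3,3],S[:3,2])
E
```

```text
3 rows off [0.0, 0.0084, -0.0144] rot [-0.0, -0.0, 0.0]
6 rows off [0.0115, 0.0112, -0.0173] rot [3.33, 0.21, -0.56]
8 rows off [0.0177, 0.0048, -0.0018] rot [1.88, 0.02, -0.51]
[ 0.47075651 -0.18002994  0.21546535] [ 0.50343875 -0.03739229  0.23246387] [-0.08284055 -0.00353618 -0.99655654]
```

Request:
jog_arm:
  deltas:
    - {"gripper": 0,"offset": [0,0.0084,-0.0144],"rotation": [0,0,0]}
    - {"gripper": 0,"offset": [0,0.0084,-0.0144],"rotation": [0,0,0]}
    - {"gripper": 0,"offset": [0,0.0084,-0.0144],"rotation": [0,0,0]}
    - {"gripper": 0,"offset": [0.0115,0.0112,-0.0173],"rotation": [3.33,0.21,-0.56]}
    - {"gripper": 0,"offset": [0.0115,0.0112,-0.0173],"rotation": [3.33,0.21,-0.56]}
    - {"gripper": 0,"offset": [0.0115,0.0112,-0.0173],"rotation": [3.33,0.21,-0.56]}
    - {"gripper": 0,"offset": [0.0115,0.0112,-0.0173],"rotation": [3.33,0.21,-0.56]}
    - {"gripper": 0,"offset": [0.0115,0.0112,-0.0173],"rotation": [3.33,0.21,-0.56]}
    - {"gripper": 0,"offset": [0.0115,0.0112,-0.0173],"rotation": [3.33,0.21,-0.56]}
    - {"gripper": 0,"offset": [0,0,0],"rotation": [0,0,0]}

```text
clock: 8.95
position: [0.4711, -0.1775, 0.1976]
ee_rot: [0.702, 0.706, 0.071, 0.059]
ft_force: [-0.3, -0.3, -3.1]
grip_width: 0.089
grasp_force: 98.7
```

Run:
```python
from h import *
A,o=now(); print(A[:3,3].round(4),o["clock"],o["joint_pos"].round(2),o["ft_force"].round(1),o["torque"].round(2),o["grip_width"])
S=tool(binpose(90,-17,35)); twist(A,S,8)
```

```text
[ 0.4711 -0.1775  0.1976] 8.95 [-0.44 -0.07  0.74  2.   -0.03  1.02  0.32] [-0.3 -0.3 -3.1] [-0.06  0.36  0.  ] 0.08942553236324864
8 rows off [0.0174, 0.0049, -0.0039] rot [1.92, -0.08, -0.46]
```

Request:
jog_arm:
  deltas:
    - {"gripper": 0,"offset": [0.0174,0.0049,-0.0039],"rotation": [1.92,-0.08,-0.46]}
    - {"gripper": 0,"offset": [0.0174,0.0049,-0.0039],"rotation": [1.92,-0.08,-0.46]}
    - {"gripper": 0,"offset": [0.0174,0.0049,-0.0039],"rotation": [1.92,-0.08,-0.46]}
    - {"gripper": 0,"offset": [0.0174,0.0049,-0.0039],"rotation": [1.92,-0.08,-0.46]}
    - {"gripper": 0,"offset": [0.0174,0.0049,-0.0039],"rotation": [1.92,-0.08,-0.46]}
    - {"gripper": 0,"offset": [0.0174,0.0049,-0.0039],"rotation": [1.92,-0.08,-0.46]}
    - {"gripper": 0,"offset": [0.0174,0.0049,-0.0039],"rotation": [1.92,-0.08,-0.46]}
    - {"gripper": 0,"offset": [0.0174,0.0049,-0.0039],"rotation": [1.92,-0.08,-0.46]}
    - {"gripper": 0,"offset": [0,0,0],"rotation": [0,0,0]}
    - {"gripper": 0,"offset": [0,0,0],"rotation": [0,0,0]}

```text
clock: 9.95
position: [0.5004, -0.0395, 0.2293]
ee_rot: [0.682, 0.73, -0.03, -0.03]
ft_force: [-0.2, -0.1, -2.6]
grip_width: 0.098
grasp_force: 98.6
```

Run:
```python
from h import *
A,o=now(); print(A[:3,3].round(4),o["clock"],o["joint_pos"].round(2),o["ft_force"].round(1),o["torque"].round(2),o["grip_width"])
S=tool(binpose(90,-17,35)); twist(A,S,1)
B=A@G
lips=[B@[.0787,y,.0848,1] for y in(.075,.045,-.045,-.075)]
L=np.array(lips)[:,:3]; print(proj("top",L).round(1).tolist(),proj("side",L).round(1).tolist())
t=imaging.camera("top");s=imaging.camera("side");cv2.imwrite("pics/t_st.png",t);cv2.imwrite("pics/s_st.png",s)
a=cv2.resize(t[120:260,255:375],None,fx=3.3,fy=3.3,interpolation=cv2.INTER_CUBIC)
b=cv2.resize(s[150:330,310:440],None,fx=2.57,fy=2.57,interpolation=cv2.INTER_CUBIC)
h=max(a.shape[0],b.shape[0]); out=np.zeros((h,a.shape[1]+b.shape[1],3),np.uint8)
out[:a.shape[0],:a.shape[1]]=a; out[:b.shape[0],a.shape[1]:]=b; print(out.shape,a.shape); cv2.imwrite("pics/st.png",out)
```

```text
[ 0.5004 -0.0395  0.2293] 9.95 [-0.58  0.13  0.62  1.76 -0.07  1.36  0.13] [-0.2 -0.1 -2.6] [-0.01 -0.05 -0.03] 0.09787922018828402
1 rows off [0.0019, 0.0029, -0.0035] rot [-0.15, -0.04, -0.17]
[[289.8, 181.2], [301.9, 180.1], [337.9, 176.7], [350.0, 175.6]] [[364.7, 197.8], [367.6, 206.1], [377.0, 232.7], [380.4, 242.3]]
(463, 730, 3) (462, 396, 3)
```

View pics/st.png

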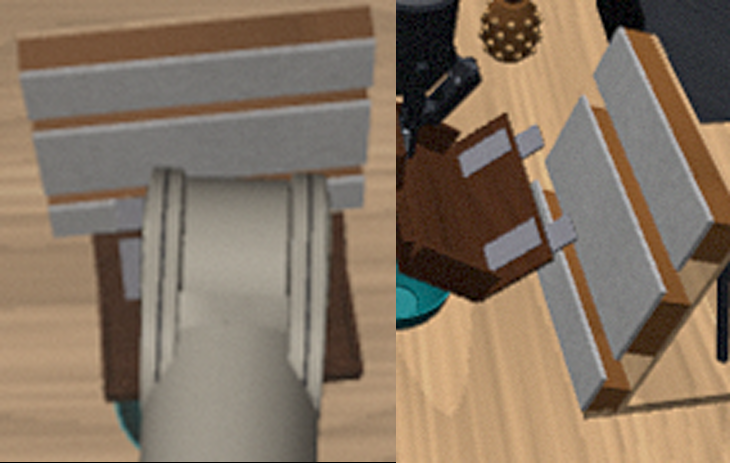

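The side half shows both lips, with tops at about side-px (367,202) and (380,238), short of the upper groove. The top view is mostly hidden by the arm. The bin sits a few mm closer to the board than planned, so I'll refine the picks to sub-pixel.

Run:
```python
from h import *
s=cv2.cvtColor(cv2.imread("pics/s_st.png"),6);s0=cv2.cvtColor(cv2.imread("pics/side0.png"),6)
def sub(im,p): return cv2.cornerSubPix(im,np.array(p,np.float32).reshape(-1,1,2),(3,3),(-1,-1),(3,50,.01)).reshape(-1,2)
c=lambda p:((p[0]-396+.5)/2.57-.5+310,(p[1]+.5)/2.57-.5+150)
c3=lambda p:((p[0]+.5)/3.7-.5+350,(p[1]+.5)/3.7-.5+155)
A,o=now();B=A@G
loc=[(.0787,.075,.0848),(.0787,.045,.0848),(.0787,-.045,.0848),(.0787,-.075,.0848),(.0597,.095,.0705),(.0597,-.095,.0705)]
pk=[c(p) for p in[(542,125),(546,143),(573,216),(578,238),(507,115),(552,260)]]
pr=proj("side",[(B@[*l,1])[:3] for l in loc]); sp=sub(s,pk)
for a,b,d in zip(pr,pk,sp): print("bin pred",a.round(1),"pick-pred",(np.array(b)-a).round(1),"sub-pred",(d-a).round(1))
bl=[(170,-130),(170,130),(250,-130),(250,130),(60,-130),(0,-130)]; pk=[c3(p) for p in[(238,403),(123,122),(305,298),(178,22),(153,527),(122,572)]]
pr=proj("side",[BRD+bz(DY)@np.array([u*s20,y,u*c20])/1000 for u,y in bl]); sp=sub(s0,pk)
for a,b,d in zip(pr,pk,sp): print("brd pred",a.round(1),"pick-pred",(np.array(b)-a).round(1),"sub-pred",(d-a).round(1))
# top: board mouth edge, lip
P=BRD+bz(DY)@np.array([.058,0,.16]); 
for n in("side","top"):
  print(n,"px per mm x,y,z",[(proj(n,P+e)-proj(n,P)).round(2).tolist()[0] for e in np.eye(3)*.001])
print(B.round(3).tolist())
```

```text
bin pred [364.7 197.8] pick-pred [1.8 0.5] sub-pred [-0.2 -0.1]
bin pred [367.6 206.1] pick-pred [ 0.4 -0.8] sub-pred [0.7 1.4]
bin pred [377.  232.8] pick-pred [1.6 0.9] sub-pred [1.6 0.9]
bin pred [380.3 242.4] pick-pred [ 0.2 -0.1] sub-pred [ 0.2 -1. ]
bin pred [353.  193.6] pick-pred [-0.1  0.8] sub-pred [-0.5 -0.5]
bin pred [371.5 250.4] pick-pred [-1.1  0.4] sub-pred [-1.1  0.4]
brd pred [415.1 262.6] pick-pred [-1.1  0.9] sub-pred [-0.1  0.9]
brd pred [383.8 186.2] pick-pred [-1.   1.4] sub-pred [-2.3  0.4]
brd pred [433.8 235.2] pick-pred [-1.7 -0.1] sub-pred [-0.5  0.3]
brd pred [398.5 159.8] pick-pred [-0.7  0.7] sub-pred [-1.9 -0.3]
brd pred [392.  296.5] pick-pred [-1.   0.6] sub-pred [-0.6  1.2]
brd pred [380.5 313.3] pick-pred [ 2.1 -4.1] sub-pred [ 2.1 -4.1]
side px per mm x,y,z [[0.44, -0.02], [-0.09, -0.29], [0.05, -0.33]]
top px per mm x,y,z [[-0.01, -0.39], [-0.4, 0.01], [-0.0, -0.09]]
[[0.816, -0.067, 0.574, 0.531], [0.055, 0.998, 0.038, -0.038], [-0.575, 0.001, 0.818, 0.154], [0.0, 0.0, 0.0, 1.0]]
```

```bash
sed -i 's/^BRD=.*/BRD=np.array([.645,-.027,0]);DY=4.1/' h.py
python3 - <<'E'
from h import *
A,o=now(); a=tool(binpose(40,-17,35));b=tool(binpose(33,-17,35)); twist(A,a,6); twist(a,b,1)
E
```

```text
6 rows off [0.0005, 0.0081, 0.0017] rot [-0.02, -0.01, -0.04]
1 rows off [0.0, 0.0068, 0.0018] rot [0.0, 0.0, -0.0]
```

Request:
jog_arm:
  deltas:
    - {"gripper": 0,"offset": [0.0005,0.0081,0.0017],"rotation": [0,0,0]}
    - {"gripper": 0,"offset": [0.0005,0.0081,0.0017],"rotation": [0,0,0]}
    - {"gripper": 0,"offset": [0.0005,0.0081,0.0017],"rotation": [0,0,0]}
    - {"gripper": 0,"offset": [0.0005,0.0081,0.0017],"rotation": [0,0,-0.1]}
    - {"gripper": 0,"offset": [0.0005,0.0081,0.0017],"rotation": [0,0,-0.1]}
    - {"gripper": 0,"offset": [0.0005,0.0081,0.0017],"rotation": [0,0,0]}
    - {"gripper": 0,"offset": [0,0,0],"rotation": [0,0,0]}
    - {"gripper": 0,"offset": [0,0,0],"rotation": [0,0,0]}

```text
clock: 10.85
position: [0.548, -0.0327, 0.2157]
ee_rot: [0.681, 0.731, -0.03, -0.03]
ft_force: [-0.2, -0.1, -1.9]
grip_width: 0.089
grasp_force: 98.7
```

Run:
```python
from h import *
A,o=now(); print(A[:3,3].round(4),o["clock"],o["joint_pos"].round(2),o["ft_force"].round(1),o["torque"].round(2),o["grip_width"])
b=tool(binpose(40,-17,35));c=tool(binpose(33,-17,35));twist(A,b,1);twist(A,c,2);twist(c,tool(binpose(13,10,35)),8)
s=imaging.camera("side");cv2.imwrite("pics/s_st2.png",s)
B=A@G
out=cv2.resize(s[150:290,340:450],None,fx=4.2,fy=4.2,interpolation=cv2.INTER_CUBIC)
cv2.imwrite("pics/st2.png",out)
loc=[(.0787,.075,.0848),(.0787,.045,.0848),(.0787,-.045,.0848),(.0787,-.075,.0848),(.0597,.095,.0705),(.0597,-.095,.0705)]
pr=proj("side",[(B@[*l,1])[:3] for l in loc]); print(((pr-[340,150]+.5)*4.2-.5).round(0).tolist())
P=proj("side",[BRD+[.003,0,0]+bz(DY)@np.array([u*s20,y,u*c20])/1000 for u in(170,194) for y in(130,60,-60,-130)]);print(((P-[340,150]+.5)*4.2-.5).round(0).tolist())
```

```text
[ 0.548  -0.0327  0.2157] 10.85 [-0.54  0.27  0.62  1.66 -0.15  1.35  0.18] [-0.2 -0.1 -1.9] [-0.02  0.02  0.01] 0.08921180523772897
1 rows off [-0.0013, -0.0007, 0.0004] rot [-0.15, -0.05, 0.05]
2 rows off [-0.0007, 0.003, 0.0011] rot [-0.08, -0.03, 0.02]
8 rows off [0.0, 0.0033, -0.0026] rot [0.0, 0.0, -0.0]
[[185.0, 209.0], [198.0, 243.0], [242.0, 354.0], [258.0, 393.0], [135.0, 191.0], [223.0, 426.0]]
[[186.0, 154.0], [217.0, 230.0], [277.0, 378.0], [317.0, 475.0], [204.0, 121.0], [236.0, 198.0], [299.0, 345.0], [340.0, 441.0]]
```

View pics/st2.png

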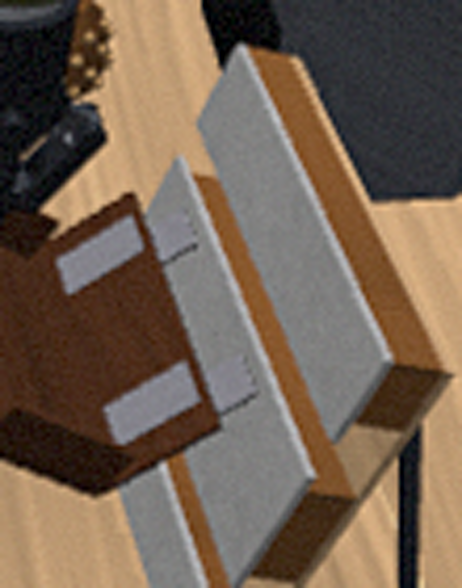

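The lips' lower-right corners are at crop (198,245) and (256,392), within 0.5 px of the prediction, and the bin faces the groove squarely. I'll feed the hooks in with force checks.

```bash
sed -i 's/^BRD=.*/BRD=np.array([.6463,-.027,-.0005]);DY=4.1/' h.py
python3 - <<'E'
from h import *
A,o=now(); c=tool(binpose(33,-17,35));twist(A,c,2);twist(c,tool(binpose(13,10,35)),10)
E
```

```text
2 rows off [-0.0007, 0.0037, 0.0014] rot [-0.07, -0.03, 0.02]
10 rows off [0.0, 0.0026, -0.0021] rot [0.0, 0.0, -0.0]
```

Request:
jog_arm:
  deltas:
    - {"gripper": 0,"offset": [-0.0007,0.0037,0.0014],"rotation": [-0.07,-0.03,0.02]}
    - {"gripper": 0,"offset": [-0.0007,0.0037,0.0014],"rotation": [-0.07,-0.03,0.02]}
    - {"gripper": 0,"offset": [0,0.0026,-0.0021],"rotation": [0,0,0]}
    - {"gripper": 0,"offset": [0,0.0026,-0.0021],"rotation": [0,0,0]}
    - {"gripper": 0,"offset": [0,0.0026,-0.0021],"rotation": [0,0,0]}
    - {"gripper": 0,"offset": [0,0.0026,-0.0021],"rotation": [0,0,0]}
    - {"gripper": 0,"offset": [0,0,0],"rotation": [0,0,0]}
    - {"gripper": 0,"offset": [0,0,0],"rotation": [0,0,0]}

```text
clock: 11.7
position: [0.5663, -0.0327, 0.22]
ee_rot: [0.681, 0.731, -0.029, -0.029]
ft_force: [-0.9, 1.0, -3.0]
grip_width: 0.092
grasp_force: 98.6
```

```bash
cat >> h.py <<'E'
def where():
    A,o=now();B=A@G; h=bz(-DY)@((B@[*HOOK,1])[:3]-BRD)-[.058,0,.160]
    print("n,u,y",(h@[-c20,0,s20]*1000).round(1),(h@[s20,0,c20]*1000).round(1),(h[1]*1000).round(1),"zyx",R.from_matrix(bz(-DY)@B[:3,:3]).as_euler('ZYX',degrees=True).round(1),"F",o["ft_force"].round(1),"M",o["torque"].round(2),"t",o["clock"],"w",round(o["grip_width"],3)); return A
E
python3 - <<'E'
from h import *
A=where(); twist(A,tool(binpose(13,10,35)),6)
E
```

```text
n,u,y 25.1 -6.1 0.1 zyx [ 0. 35.  0.] F [-0.9  1.  -3. ] M [ 0.01 -0.02  0.04] t 11.7 w 0.092
6 rows off [-0.0, 0.0027, -0.0021] rot [0.0, -0.0, 0.0]
```

Request:
jog_arm:
  deltas:
    - {"gripper": 0,"offset": [0,0.0027,-0.0021],"rotation": [0,0,0]}
    - {"gripper": 0,"offset": [0,0.0027,-0.0021],"rotation": [0,0,0]}
    - {"gripper": 0,"offset": [0,0.0027,-0.0021],"rotation": [0,0,0]}
    - {"gripper": 0,"offset": [0,0,0],"rotation": [0,0,0]}

```text
clock: 12.1
position: [0.5754, -0.032, 0.2259]
ee_rot: [0.681, 0.731, -0.029, -0.029]
ft_force: [0.1, -0.5, -2.8]
grip_width: 0.093
grasp_force: 98.6
```

Run:
```python
from h import *
A=where(); twist(A,tool(binpose(13,10,35)),3)
```

```text
n,u,y 18.5 2.7 0.2 zyx [ 0.  34.9  0. ] F [ 0.1 -0.5 -2.8] M [-0.01  0.    0.03] t 12.1 w 0.093
3 rows off [-0.0, 0.0024, -0.0019] rot [0.02, -0.0, 0.01]
```

Request:
jog_arm:
  deltas:
    - {"gripper": 0,"offset": [0,0.0024,-0.0019],"rotation": [0,0,0]}
    - {"gripper": 0,"offset": [0,0.0024,-0.0019],"rotation": [0,0,0]}
    - {"gripper": 0,"offset": [0,0.0024,-0.0019],"rotation": [0,0,0]}
    - {"gripper": 0,"offset": [0,0,0],"rotation": [0,0,0]}

```text
clock: 12.5
position: [0.5829, -0.0315, 0.2309]
ee_rot: [0.681, 0.731, -0.029, -0.029]
ft_force: [-0.1, -1.0, -2.7]
grip_width: 0.092
grasp_force: 98.6
```

Run:
```python
from h import *
A=where()
def path(ps):
    P=A
    for p in ps: N=tool(binpose(*p)); twist(P,N,1); P=N
f=[(13-11*k/10,10-7*k/10,35-35*k/10) for k in range(1,11)]
path(f)
```

```text
n,u,y 13.2 10.0 0.1 zyx [ 0. 35.  0.] F [-0.1 -1.  -2.7] M [ 0.02 -0.02  0.04] t 12.5 w 0.092
1 rows off [-0.0001, -0.0016, 0.0081] rot [-3.45, -0.0, 0.01]
1 rows off [-0.0, -0.0019, 0.0082] rot [-3.5, 0.0, -0.01]
1 rows off [-0.0, -0.002, 0.0083] rot [-3.5, 0.0, -0.01]
1 rows off [-0.0, -0.002, 0.0083] rot [-3.5, 0.0, -0.01]
1 rows off [-0.0, -0.0021, 0.0084] rot [-3.5, 0.0, -0.01]
1 rows off [-0.0, -0.0022, 0.0084] rot [-3.5, 0.0, -0.01]
1 rows off [-0.0, -0.0022, 0.0084] rot [-3.5, 0.0, -0.01]
1 rows off [-0.0, -0.0023, 0.0085] rot [-3.5, 0.0, -0.01]
1 rows off [-0.0, -0.0024, 0.0085] rot [-3.5, 0.0, -0.01]
1 rows off [-0.0, -0.0025, 0.0085] rot [-3.5, 0.0, -0.01]
```

No contact force so far. I'll turn the front down in two stages.

Request:
jog_arm:
  deltas:
    - {"gripper": 0,"offset": [0,-0.0016,0.0081],"rotation": [-3.5,0,0]}
    - {"gripper": 0,"offset": [0,-0.0019,0.0082],"rotation": [-3.5,0,0]}
    - {"gripper": 0,"offset": [0,-0.002,0.0083],"rotation": [-3.5,0,0]}
    - {"gripper": 0,"offset": [0,-0.002,0.0083],"rotation": [-3.5,0,0]}
    - {"gripper": 0,"offset": [0,0,0],"rotation": [0,0,0]}

```text
clock: 13.0
position: [0.5734, -0.0322, 0.1967]
ee_rot: [0.68, 0.729, 0.06, 0.053]
ft_force: [-0.2, 0.4, -2.6]
grip_width: 0.096
grasp_force: 98.8
```

```bash
cat >> h.py <<'E'
def path(A,ps):
    P=A
    for p in ps: N=tool(binpose(*p)); twist(P,N,1); P=N
E
python3 - <<'E'
from h import *
A=where(); path(A,[(13-11*k/10,10-7*k/10,35-35*k/10) for k in range(5,11)])
E
```

```text
n,u,y 10.4 5.1 -0.0 zyx [-0.  21.1  0.1] F [-0.2  0.4 -2.6] M [-0.07  0.41 -0.01] t 13.0 w 0.096
1 rows off [-0.0001, 0.0004, 0.0076] rot [-3.56, -0.06, -0.07]
1 rows off [-0.0, -0.0022, 0.0084] rot [-3.5, 0.0, -0.01]
1 rows off [-0.0, -0.0022, 0.0084] rot [-3.5, 0.0, -0.01]
1 rows off [-0.0, -0.0023, 0.0085] rot [-3.5, 0.0, -0.01]
1 rows off [-0.0, -0.0024, 0.0085] rot [-3.5, 0.0, -0.01]
1 rows off [-0.0, -0.0025, 0.0085] rot [-3.5, 0.0, -0.01]
```

Request:
jog_arm:
  deltas:
    - {"gripper": 0,"offset": [0,0.0004,0.0076],"rotation": [-3.5,0,0]}
    - {"gripper": 0,"offset": [0,-0.0022,0.0084],"rotation": [-3.5,0,0]}
    - {"gripper": 0,"offset": [0,-0.0022,0.0084],"rotation": [-3.5,0,0]}
    - {"gripper": 0,"offset": [0,0,0],"rotation": [0,0,0]}

```text
clock: 13.4
position: [0.5753, -0.0321, 0.1718]
ee_rot: [0.672, 0.721, 0.125, 0.115]
ft_force: [0.3, 0.3, -2.7]
grip_width: 0.09
grasp_force: 98.6
```

Run:
```python
from h import *
A=where(); path(A,[(13-11*k/10,10-7*k/10,35-35*k/10) for k in range(8,11)])
```

```text
n,u,y 4.8 4.8 -0.1 zyx [-0.1 10.7  0. ] F [ 0.3  0.3 -2.7] M [-0.03  0.77 -0.01] t 13.4 w 0.09
1 rows off [-0.0001, -0.0027, 0.0083] rot [-3.67, 0.0, -0.09]
1 rows off [-0.0, -0.0024, 0.0085] rot [-3.5, 0.0, -0.01]
1 rows off [-0.0, -0.0025, 0.0085] rot [-3.5, 0.0, -0.01]
```

Request:
jog_arm:
  deltas:
    - {"gripper": 0,"offset": [0,-0.0027,0.0083],"rotation": [-3.6,0,0]}
    - {"gripper": 0,"offset": [0,-0.0024,0.0085],"rotation": [-3.5,0,0]}
    - {"gripper": 0,"offset": [0,0,0],"rotation": [0,0,0]}

```text
clock: 13.7
position: [0.5773, -0.0321, 0.1546]
ee_rot: [0.664, 0.712, 0.17, 0.156]
ft_force: [-4.3, -2.9, -1.6]
grip_width: 0.091
grasp_force: 99.1
```

Run:
```python
from h import *
A=where(); path(A,[(2,3,0),(.5,0,0)])
```

```text
n,u,y 2.6 4.0 -0.3 zyx [-0.1  3.6  0. ] F [-4.3 -2.9 -1.6] M [-0.62  1.67 -0.2 ] t 13.7 w 0.091
1 rows off [0.0001, -0.0031, 0.0085] rot [-3.57, 0.04, -0.1]
1 rows off [-0.0, -0.0013, 0.0031] rot [-0.0, -0.0, 0.0]
```

Request:
jog_arm:
  deltas:
    - {"gripper": 0,"offset": [0,-0.002,0.0045],"rotation": [-1.8,0,0]}
    - {"gripper": 0,"offset": [0,-0.0022,0.0045],"rotation": [-1.8,0,0]}
    - {"gripper": 0,"offset": [0,0,0],"rotation": [0,0,0]}

```text
clock: 14.0
position: [0.5778, -0.0324, 0.1458]
ee_rot: [0.659, 0.706, 0.192, 0.177]
ft_force: [-34.7, -3.9, 25.5]
grip_width: 0.091
grasp_force: 104.9
```

Run:
```python
from h import *
A=where(); path(A,[(2,3,0),(.5,0,0)])
```

```text
n,u,y 2.6 2.9 -0.8 zyx [-0.1  0.   0.1] F [-34.7  -3.9  25.5] M [-0.24  2.88  0.53] t 14.0 w 0.091
1 rows off [0.0005, 0.0004, 0.0004] rot [-0.03, 0.01, -0.13]
1 rows off [-0.0, -0.0013, 0.0031] rot [-0.0, -0.0, 0.0]
```

Request:
jog_arm:
  deltas:
    - {"gripper": 0,"offset": [0,-0.0012,-0.0015],"rotation": [0,0,0]}
    - {"gripper": 0,"offset": [0,0,0],"rotation": [0,0,0]}

```text
clock: 14.2
position: [0.5778, -0.0319, 0.1473]
ee_rot: [0.658, 0.706, 0.193, 0.178]
ft_force: [-2.5, -2.9, -1.4]
grip_width: 0.091
grasp_force: 99.2
```

Run:
```python
from h import *
A=where(); print(A.round(3).tolist())
```

```text
n,u,y 3.2 4.6 -0.2 zyx [-0.1 -0.1 -0. ] F [-2.5 -2.9 -1.4] M [-0.39  1.34 -0.18] t 14.2 w 0.091
[[-0.07, 0.861, 0.505, 0.578], [0.998, 0.06, 0.038, -0.032], [0.002, 0.506, -0.863, 0.147], [0.0, 0.0, 0.0, 1.0]]
```

Request:
jog_arm:
  deltas:
    - {"gripper": 0,"offset": [0,-0.0012,0.001],"rotation": [0,0,0]}
    - {"gripper": 0,"offset": [0,-0.0012,0.001],"rotation": [0,0,0]}
    - {"gripper": 0,"offset": [0,0,0],"rotation": [0,0,0]}

```text
clock: 14.5
position: [0.5758, -0.0316, 0.1429]
ee_rot: [0.658, 0.706, 0.193, 0.178]
ft_force: [-0.8, -0.3, -2.2]
grip_width: 0.089
grasp_force: 98.7
```

Run:
```python
from h import *
A=where()
```

```text
n,u,y 3.6 -0.1 0.3 zyx [-0.1 -0.2 -0. ] F [-0.8 -0.3 -2.2] M [-0.07  0.97 -0.08] t 14.5 w 0.089
```

Request:
jog_arm:
  deltas:
    - {"gripper": 0,"offset": [0,-0.0008,0.0007],"rotation": [0,0,0]}
    - {"gripper": 0,"offset": [0,-0.0008,0.0007],"rotation": [0,0,0]}
    - {"gripper": 0,"offset": [0,0,0],"rotation": [0,0,0]}

```text
clock: 14.8
position: [0.5756, -0.0317, 0.1415]
ee_rot: [0.658, 0.706, 0.193, 0.178]
ft_force: [1.5, 0.8, -0.9]
grip_width: 0.09
grasp_force: 99.0
```

Run:
```python
from h import *
A=where()
P=A@G
s=imaging.camera("side");cv2.imwrite("pics/s_seat.png",s)
out=cv2.resize(s[150:310,320:450],None,fx=3.7,fy=3.7,interpolation=cv2.INTER_CUBIC);cv2.imwrite("pics/seat.png",out)
```

```text
n,u,y 3.4 -1.3 0.3 zyx [-0.1 -0.3 -0. ] F [ 1.5  0.8 -0.9] M [-0.04  0.55  0.01] t 14.8 w 0.09
```

Request:
jog_arm:
  deltas:
    - {"gripper": 0,"offset": [0,-0.0001,0.001],"rotation": [0,0,0]}
    - {"gripper": 0,"offset": [0,0,0],"rotation": [0,0,0]}

```text
clock: 15.05
position: [0.5758, -0.0322, 0.1408]
ee_rot: [0.658, 0.706, 0.193, 0.178]
ft_force: [-6.9, -2.8, 5.5]
grip_width: 0.086
grasp_force: 100.5
```

Run:
```python
from h import *
A=where()
```

```text
n,u,y 3.0 -2.0 -0.3 zyx [-0.1 -0.2  0. ] F [-6.9 -2.8  5.5] M [-0.17  0.65  0.22] t 15.05 w 0.086
```

Force now shows both the plate on the face and the shelves on the edge. I'll open the fingers only a little, so they can still catch it, and look.

Request:
jog_arm:
  deltas:
    - {"gripper": 0.2,"offset": [0,0,0],"rotation": [0,0,0]}
    - {"gripper": 0.2,"offset": [0,0,0],"rotation": [0,0,0]}
    - {"gripper": 0.2,"offset": [0,0,0],"rotation": [0,0,0]}
    - {"gripper": 0.2,"offset": [0,0,0],"rotation": [0,0,0]}

```text
clock: 15.45
position: [0.5757, -0.0317, 0.1404]
ee_rot: [0.658, 0.706, 0.193, 0.178]
ft_force: [0.2, 0.1, -0.1]
grip_width: 0.205
grasp_force: 0.0
```

Run:
```python
from h import *
A=where()
s=imaging.camera("side");cv2.imwrite("pics/s_seat2.png",s);p=cv2.imread("pics/s_seat.png")
a,b=[i[150:330,295:445] for i in(p,s)]
cv2.imwrite("pics/seat.png",cv2.resize(np.hstack([a,b]),None,fx=2.66,fy=2.66,interpolation=cv2.INTER_CUBIC))
```

```text
n,u,y 2.9 -2.4 0.2 zyx [-0.1 -0.2  0. ] F [ 0.2  0.1 -0.1] M [-0.04  0.54 -0.02] t 15.45 w 0.205
```

View pics/seat.png

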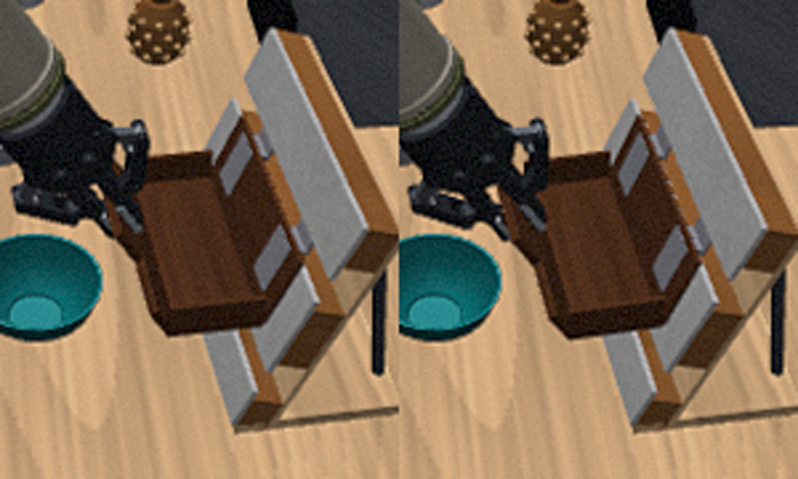

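The right half, after release, shows both hooks in the upper groove at crop (660,135) and (700,240), with the back plate on the face. The bin hangs by itself and has hardly moved. Next I'll back off and go to the harmonica.

Run:
```python
from h import *
A,o=now(); r1=A.copy(); r1[:3,3]-=.10*A[:3,2]
H=T([.472,.2845,.12],toolR(18.1,0)); D=H.copy();D[2,3]=.015
M=T([.50,.10,.24],toolR(11,10)); twist(r1,M,7); twist(M,H,6); twist(H,D,5)
```

```text
7 rows off [0.0197, -0.0004, -0.0023] rot [2.92, 0.33, -0.94]
6 rows off [0.0311, 0.0008, 0.0202] rot [1.66, 0.1, -1.18]
5 rows off [0.0, -0.0, 0.021] rot [0.0, 0.0, 0.0]
```

Request:
jog_arm:
  deltas:
    - {"gripper": 0.6,"offset": [0,0,0],"rotation": [0,0,0]}
    - {"gripper": 0.6,"offset": [0,0,0],"rotation": [0,0,0]}
    - {"gripper": 0.6,"offset": [0,0,0],"rotation": [0,0,0]}
    - {"gripper": 0.6,"offset": [0,0,-0.015],"rotation": [0,0,0]}
    - {"gripper": 0.6,"offset": [0,0,-0.015],"rotation": [0,0,0]}
    - {"gripper": 0.6,"offset": [0,0,-0.02],"rotation": [0,0,0]}
    - {"gripper": 0.6,"offset": [0,0,-0.025],"rotation": [0,0,0]}
    - {"gripper": 0.6,"offset": [0,0,-0.025],"rotation": [0,0,0]}

```text
clock: 16.3
position: [0.5245, -0.0358, 0.2273]
ee_rot: [0.658, 0.706, 0.193, 0.178]
ft_force: [-0.3, 0.1, -0.3]
grip_width: 0.601
grasp_force: 0.0
```

Request:
jog_arm:
  deltas:
    - {"gripper": 0.7,"offset": [0.0197,-0.0004,-0.0023],"rotation": [2.92,0.33,-0.94]}
    - {"gripper": 0.7,"offset": [0.0197,-0.0004,-0.0023],"rotation": [2.92,0.33,-0.94]}
    - {"gripper": 0.7,"offset": [0.0197,-0.0004,-0.0023],"rotation": [2.92,0.33,-0.94]}
    - {"gripper": 0.7,"offset": [0.0197,-0.0004,-0.0023],"rotation": [2.92,0.33,-0.94]}
    - {"gripper": 0.7,"offset": [0.0197,-0.0004,-0.0023],"rotation": [2.92,0.33,-0.94]}
    - {"gripper": 0.7,"offset": [0.0197,-0.0004,-0.0023],"rotation": [2.92,0.33,-0.94]}
    - {"gripper": 0.7,"offset": [0.0197,-0.0004,-0.0023],"rotation": [2.92,0.33,-0.94]}
    - {"gripper": 0.7,"offset": [0.0311,0.0008,0.0202],"rotation": [1.66,0.1,-1.18]}
    - {"gripper": 0.7,"offset": [0.0311,0.0008,0.0202],"rotation": [1.66,0.1,-1.18]}
    - {"gripper": 0.7,"offset": [0.0311,0.0008,0.0202],"rotation": [1.66,0.1,-1.18]}
    - {"gripper": 0.7,"offset": [0.0311,0.0008,0.0202],"rotation": [1.66,0.1,-1.18]}
    - {"gripper": 0.7,"offset": [0.0311,0.0008,0.0202],"rotation": [1.66,0.1,-1.18]}
    - {"gripper": 0.7,"offset": [0.0311,0.0008,0.0202],"rotation": [1.66,0.1,-1.18]}
    - {"gripper": 0.7,"offset": [0,0,0],"rotation": [0,0,0]}

```text
clock: 17.7
position: [0.4686, 0.2889, 0.1168]
ee_rot: [0.584, 0.811, -0.002, -0.001]
ft_force: [-0.5, 0.2, 0.0]
grip_width: 0.705
grasp_force: 0.0
```

Run:
```python
from h import *
A,o=now(); print(A[:3,3].round(4),o["clock"],o["joint_pos"].round(2))
# harmonica in side view, second view check
im=cv2.imread("pics/side0.png")[160:225,265:315]; hsv=cv2.cvtColor(im,cv2.COLOR_BGR2HSV)
m=(hsv[...,1]<70).astype(np.uint8)*255; c=max(cv2.findContours(m,0,2)[0],key=cv2.contourArea); r=cv2.minAreaRect(c); print(r[0][0]+265,r[0][1]+160,r[1:])
print(proj("side",[(.4718,.2847,.028),(.4718,.2847,.014),(.4718,.2847,0)]).round(1))
D=T([.471,.284,.015],toolR(18.1,0)); U=D.copy();U[2,3]=.06; twist(A,U,3); twist(U,D,4)
```

```text
[0.4686 0.2889 0.1168] 17.7 [-0.83  0.28  0.23  1.82 -0.07  1.06 -0.25]
289.2352924346924 192.05882263183594 ((42.8746452331543, 12.004900932312012), 59.03623962402344)
[[289.5 187.8]
 [289.6 191.6]
 [289.7 195.4]]
3 rows off [-0.0018, 0.0003, 0.0189] rot [-0.09, -0.0, 0.12]
4 rows off [0.0, -0.0, 0.0112] rot [0.0, 0.0, 0.0]
```

Both views agree on the harmonica's position. I'll go down and grip.

Request:
jog_arm:
  deltas:
    - {"gripper": 0.7,"offset": [-0.0018,0.0003,0.0189],"rotation": [0,0,0]}
    - {"gripper": 0.7,"offset": [-0.0018,0.0003,0.0189],"rotation": [0,0,0]}
    - {"gripper": 0.7,"offset": [-0.0018,0.0003,0.0189],"rotation": [0,0,0]}
    - {"gripper": 0.7,"offset": [0,0,0.0112],"rotation": [0,0,0]}
    - {"gripper": 0.7,"offset": [0,0,0.0112],"rotation": [0,0,0]}
    - {"gripper": 0.7,"offset": [0,0,0.0112],"rotation": [0,0,0]}
    - {"gripper": 0.7,"offset": [0,0,0.01],"rotation": [0,0,0]}
    - {"gripper": 0.7,"offset": [0,0,0],"rotation": [0,0,0]}
    - {"gripper": 0,"offset": [0,0,0],"rotation": [0,0,0]}
    - {"gripper": 0,"offset": [0,0,0],"rotation": [0,0,0]}
    - {"gripper": 0,"offset": [0,0,0],"rotation": [0,0,0]}
    - {"gripper": 0,"offset": [0,0,0],"rotation": [0,0,0]}
    - {"gripper": 0,"offset": [0,0,0],"rotation": [0,0,0]}
  newtons: 50

```text
clock: 19.0
position: [0.4745, 0.2805, 0.0205]
ee_rot: [0.587, 0.809, 0.001, 0.0]
ft_force: [-2.0, -1.0, 6.0]
grip_width: 0.316
grasp_force: 51.3
```

Run:
```python
from h import *
A,o=now(); print(A[:3,3].round(4),o["clock"],o["grip_width"],o["grasp_force"],o["ft_force"].round(1))
np.save("hgrip.npy",A)
# seated bin observed: compare model-predicted seated corners with side picture
t=BRD.copy()
L=A.copy();L[2,3]=.2
twist(A,L,5)
f=np.array([.6463,-.027,0])+bz(4.1)@[.058-.0566-.004-.0029,0,0]; print("floor",f)
M=T([.52,.13,.26],toolR(11,0));P=T([f[0],f[1],.25],toolR(4.1,0)); twist(L,M,5);twist(M,P,7)
```

```text
[0.4745 0.2805 0.0205] 19.0 0.3162365179219389 51.346920132637024 [-2. -1.  6.]
5 rows off [0.0, 0.0001, -0.0359] rot [0.0, 0.0, 0.0]
floor [ 0.64081408 -0.02739324  0.        ]
5 rows off [-0.0315, 0.0009, -0.012] rot [0.02, -0.01, 1.42]
7 rows off [-0.0247, 0.014, 0.0014] rot [0.0, 0.0, 0.99]
```

Request:
jog_arm:
  deltas:
    - {"gripper": 0,"offset": [0,0,-0.02],"rotation": [0,0,0]}
    - {"gripper": 0,"offset": [0,0,-0.036],"rotation": [0,0,0]}
    - {"gripper": 0,"offset": [0,0,-0.036],"rotation": [0,0,0]}
    - {"gripper": 0,"offset": [0,0,-0.036],"rotation": [0,0,0]}
    - {"gripper": 0,"offset": [0,0,-0.036],"rotation": [0,0,0]}
    - {"gripper": 0,"offset": [0,0,-0.016],"rotation": [0,0,0]}
    - {"gripper": 0,"offset": [-0.0315,0.0009,-0.012],"rotation": [0,0,1.42]}
    - {"gripper": 0,"offset": [-0.0315,0.0009,-0.012],"rotation": [0,0,1.42]}
    - {"gripper": 0,"offset": [-0.0315,0.0009,-0.012],"rotation": [0,0,1.42]}
    - {"gripper": 0,"offset": [-0.0315,0.0009,-0.012],"rotation": [0,0,1.42]}
    - {"gripper": 0,"offset": [-0.0315,0.0009,-0.012],"rotation": [0,0,1.42]}
    - {"gripper": 0,"offset": [-0.0247,0.014,0.0014],"rotation": [0,0,0.99]}
    - {"gripper": 0,"offset": [-0.0247,0.014,0.0014],"rotation": [0,0,0.99]}
    - {"gripper": 0,"offset": [-0.0247,0.014,0.0014],"rotation": [0,0,0.99]}
    - {"gripper": 0,"offset": [-0.0247,0.014,0.0014],"rotation": [0,0,0.99]}
    - {"gripper": 0,"offset": [-0.0247,0.014,0.0014],"rotation": [0,0,0.99]}
    - {"gripper": 0,"offset": [-0.0247,0.014,0.0014],"rotation": [0,0,0.99]}
    - {"gripper": 0,"offset": [-0.0247,0.014,0.0014],"rotation": [0,0,0.99]}
    - {"gripper": 0,"offset": [0,0,0],"rotation": [0,0,0]}
    - {"gripper": 0,"offset": [0,0,0],"rotation": [0,0,0]}

```text
clock: 21.0
position: [0.6407, -0.0286, 0.2492]
ee_rot: [0.682, 0.731, -0.0, -0.0]
ft_force: [-0.8, -0.1, -2.9]
grip_width: 0.315
grasp_force: 50.3
```

Run:
```python
from h import *
A,o=now(); print(A[:3,3].round(4),o["clock"],o["joint_pos"].round(2),o["grip_width"],o["ft_force"].round(1),o["torque"].round(2))
P=T([.6405,-.031,.18],toolR(4.1,0)); Q=P.copy(); Q[2,3]=.135; twist(A,P,5); twist(P,Q,5)
# where does the bin sit: grey plate patches + side picture corner check
s=cv2.cvtColor(cv2.imread("pics/s_seat2.png"),6)
c=lambda p:((p[0]-399+.5)/2.66-.5+295,(p[1]+.5)/2.66-.5+150)
B=binpose(2.9,-1.5,0)
loc=[(.0597,.095,.0705),(.0597,-.095,.0705)]
pr=proj("side",[(B@[*l,1])[:3] for l in loc]); print(pr.round(1),[np.round(c(p),1) for p in[(641,112),(702,262)]])
```

```text
[ 0.6407 -0.0286  0.2492] 21.0 [-0.4   0.39  0.51  1.43 -0.19  1.37  0.18] 0.3146181504346278 [-0.8 -0.1 -2.9] [ 0.01 -0.03 -0.04]
5 rows off [-0.0005, -0.0001, 0.0138] rot [-0.01, -0.0, -0.02]
5 rows off [0.0, -0.0, 0.009] rot [0.0, 0.0, 0.0]
[[387.  192.7]
 [409.9 248.3]] [array([385.7, 191.8]), array([408.6, 248.2])]
```

Request:
jog_arm:
  deltas:
    - {"gripper": 0,"offset": [-0.0005,0,0.0138],"rotation": [0,0,0]}
    - {"gripper": 0,"offset": [-0.0005,0,0.0138],"rotation": [0,0,0]}
    - {"gripper": 0,"offset": [-0.0005,0,0.0138],"rotation": [0,0,0]}
    - {"gripper": 0,"offset": [-0.0005,0,0.0138],"rotation": [0,0,0]}
    - {"gripper": 0,"offset": [-0.0005,0,0.0138],"rotation": [0,0,0]}
    - {"gripper": 0,"offset": [0,0,0.009],"rotation": [0,0,0]}
    - {"gripper": 0,"offset": [0,0,0.009],"rotation": [0,0,0]}
    - {"gripper": 0,"offset": [0,0,0.009],"rotation": [0,0,0]}
    - {"gripper": 0,"offset": [0,0,0.009],"rotation": [0,0,0]}
    - {"gripper": 0,"offset": [0,0,0.006],"rotation": [0,0,0]}
    - {"gripper": 0,"offset": [0,0,0],"rotation": [0,0,0]}

```text
clock: 22.1
position: [0.6406, -0.0304, 0.1379]
ee_rot: [0.682, 0.732, -0.0, -0.0]
ft_force: [-0.4, -0.6, -1.4]
grip_width: 0.316
grasp_force: 50.4
```

Request:
jog_arm:
  deltas:
    - {"gripper": 0,"offset": [0,0,0.004],"rotation": [0,0,0]}
    - {"gripper": 0,"offset": [0,0,0.003],"rotation": [0,0,0]}
    - {"gripper": 0,"offset": [0,0,0],"rotation": [0,0,0]}

```text
clock: 22.4
position: [0.6409, -0.0305, 0.1316]
ee_rot: [0.682, 0.732, 0.0, -0.0]
ft_force: [-0.2, -0.4, -1.5]
grip_width: 0.317
grasp_force: 50.4
```

Request:
jog_arm:
  deltas:
    - {"gripper": 0,"offset": [0,0,0.003],"rotation": [0,0,0]}
    - {"gripper": 0,"offset": [0,0,0.003],"rotation": [0,0,0]}
    - {"gripper": 0,"offset": [0,0,0],"rotation": [0,0,0]}

```text
clock: 22.7
position: [0.6408, -0.0305, 0.1254]
ee_rot: [0.682, 0.732, 0.0, -0.0]
ft_force: [0.1, -0.1, -2.1]
grip_width: 0.314
grasp_force: 50.4
```

Request:
jog_arm:
  deltas:
    - {"gripper": 0,"offset": [0,0,0.002],"rotation": [0,0,0]}
    - {"gripper": 0,"offset": [0,0,0],"rotation": [0,0,0]}

```text
clock: 22.9
position: [0.641, -0.0305, 0.1236]
ee_rot: [0.682, 0.732, 0.0, -0.0]
ft_force: [-0.4, -0.6, -1.3]
grip_width: 0.317
grasp_force: 50.4
```

Request:
jog_arm:
  deltas:
    - {"gripper": 0,"offset": [0,0,0.0015],"rotation": [0,0,0]}
    - {"gripper": 0,"offset": [0,0,0],"rotation": [0,0,0]}

```text
clock: 23.1
position: [0.641, -0.0305, 0.1222]
ee_rot: [0.682, 0.732, 0.0, -0.0]
ft_force: [-0.0, 0.2, -2.9]
grip_width: 0.314
grasp_force: 50.4
```

Request:
jog_arm:
  deltas:
    - {"gripper": 0,"offset": [0,0,0.0015],"rotation": [0,0,0]}
    - {"gripper": 0,"offset": [0,0,0],"rotation": [0,0,0]}

```text
clock: 23.3
position: [0.6412, -0.0305, 0.122]
ee_rot: [0.682, 0.732, 0.001, 0.0]
ft_force: [-5.1, 1.5, 7.1]
grip_width: 0.317
grasp_force: 51.5
```

Request:
jog_arm:
  deltas:
    - {"gripper": 0,"offset": [0,0,0.001],"rotation": [0,0,0]}
    - {"gripper": 0,"offset": [0,0,0],"rotation": [0,0,0]}

```text
clock: 23.5
position: [0.6412, -0.0305, 0.1219]
ee_rot: [0.682, 0.732, 0.001, -0.0]
ft_force: [-9.3, 1.9, 14.8]
grip_width: 0.317
grasp_force: 52.5
```

Contact at z = 0.122, as expected. I'll release with a small opening and lift out.

Request:
jog_arm:
  deltas:
    - {"gripper": 0,"offset": [0,0,-0.001],"rotation": [0,0,0]}
    - {"gripper": 0.42,"offset": [0,0,0],"rotation": [0,0,0]}
    - {"gripper": 0.42,"offset": [0,0,0],"rotation": [0,0,0]}
    - {"gripper": 0.42,"offset": [0,0,0],"rotation": [0,0,0]}
    - {"gripper": 0.42,"offset": [0,0,-0.005],"rotation": [0,0,0]}
    - {"gripper": 0.42,"offset": [0,0,-0.01],"rotation": [0,0,0]}
    - {"gripper": 0.42,"offset": [0,0,-0.015],"rotation": [0,0,0]}
    - {"gripper": 0.42,"offset": [0,0,-0.02],"rotation": [0,0,0]}
    - {"gripper": 0.42,"offset": [0,0,-0.025],"rotation": [0,0,0]}
    - {"gripper": 0.42,"offset": [0,0,-0.03],"rotation": [0,0,0]}
    - {"gripper": 0.42,"offset": [0,-0.03,-0.03],"rotation": [0,0,0]}
    - {"gripper": 0.42,"offset": [0,-0.04,-0.01],"rotation": [0,0,0]}
    - {"gripper": 0.42,"offset": [0.03,-0.03,0],"rotation": [0,0,0]}
    - {"gripper": 0.42,"offset": [0.04,0,0],"rotation": [0,0,0]}
    - {"gripper": 0.42,"offset": [0.04,0,0],"rotation": [0,0,0]}
    - {"gripper": 0.42,"offset": [0.04,0,0],"rotation": [0,0,0]}
    - {"gripper": 0.42,"offset": [0.04,0,0],"rotation": [0,0,0]}
    - {"gripper": 0.42,"offset": [0,0,0],"rotation": [0,0,0]}
    - {"gripper": 0.42,"offset": [0,0,0],"rotation": [0,0,0]}

```text
clock: 25.4
position: [0.5279, 0.1524, 0.267]
ee_rot: [0.681, 0.732, 0.001, 0.0]
ft_force: [0.0, -0.3, 0.1]
grip_width: 0.424
grasp_force: 0.0
```

Run:
```python
from h import *
A,o=now(); print(A[:3,3].round(4),o["clock"],o["ft_force"].round(1))
s=imaging.camera("side");t=imaging.camera("top");cv2.imwrite("pics/tf.png",t);cv2.imwrite("pics/sf.png",s)
a=cv2.resize(t[110:270,255:385],None,fx=2.9,fy=2.9,interpolation=cv2.INTER_CUBIC);b=cv2.resize(s[150:330,295:450],None,fx=2.58,fy=2.58,interpolation=cv2.INTER_CUBIC)
h=min(a.shape[0],b.shape[0]);cv2.imwrite("pics/fin.png",np.hstack([a[:h],b[:h]]))
```

```text
[0.5279 0.1524 0.267 ] 25.4 [ 0.  -0.3  0.1]
```

View pics/fin.png

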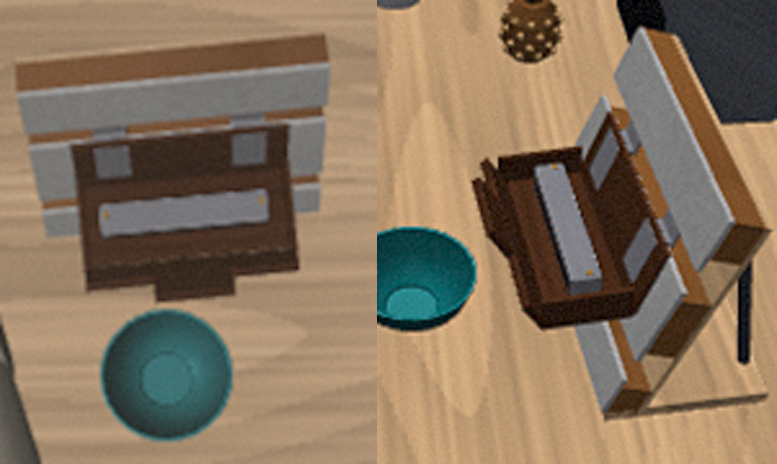

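The bin hangs centred with both hooks in the upper groove, at crop (110,130) and (248,122). The harmonica lies flat on its floor at (184,212), and the bowl is untouched.

```bash
python3 -c "
from workcell import workorder
print(workorder.hand_in())"
```

```text
the job is handed in; nothing more can be done
None
```

The larger bin hangs in the middle of the upper groove with both hooks seated, and the harmonica lies flat inside it. The job was handed in at about 25 s; I had to slide the bin about 5 cm along the shelf first, because the arm could not reach far enough down the tab where it stood.

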